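Lay a bottle in the bottle cutter and lower its scoring arm

ROBOT

A 6-joint arm with a two-finger parallel gripper is mounted at the origin on the work surface. World frame = base frame: x ahead of the robot, y to its left, z up, the work surface at z = 0. Lengths are in m, angles in degrees, forces in N, time in s.
With the tool pointing down it reaches from about 0.275 to 0.75 m from the base axis. Payload 10.2 kg.
Tool frame: the origin (TCP) lies between the finger pads; the fingertips stand 25 mm ahead of it and the grasp point (between the pads) lies 6 mm ahead of it; z points along the fingers, y is the line along which they close (so a half turn about z gives the same grasp; the last joint's range is limited). The gripper opens to 88 mm and grips with 3 to 60 N. Pads are 18 mm wide; open, the fingers measure 123 mm over their backs; the gripper's body (75 mm by 187 mm) begins 45 mm behind the grasp point.
Start: joints at [61.169, 17.928, 85.812, -0, 76.261, -12.8], TCP at [0.145, 0.505, 0.264] pointing down, gripper open.
Joint ranges: [-168.41, 168.41], [-55.51, 124.54], [10.69, 146.95], [-70.63, 250.63], [1, 178], [-165.06, 165.06]. Speed limits (degrees/s): [136.94, 136.94, 172.46, 180, 180, 180].

INTERFACE

Orientations are given as [roll, pitch, yaw] about the fixed x, y, z axes, in that order (R = Rz(yaw) Ry(pitch) Rx(roll)).
In Python, from plant import ctrl gives the robot as it stands.
- The arm moves only by the tool play_rows, never from a script. Its argument "rows" is one flat list of numbers, 6 for each row, row after row: the shift along the tool's x, y, z in m, then the turn, a rotation vector about the tool's x, y, z in degrees. A call has 1 to 20 rows; each row shifts and turns the commanded pose from where the row before left it, along the tool's axes as they then stand; what a row does not reach is not made up. A row lasts 1/8 s, in which the tool goes at most 62.5 mm and 10.7 degrees, less where a joint would pass 70% of its speed; a pose out of reach is approached as far as the arm can. A call is refused whole if a number of a shift passes 0.0625 or a number of a turn 10.7, either way. A call with a gripper value outside its range is refused whole. "claw" is the opening, from 0 (shut) to 1 (fully open), set as the call begins (left out, the last holds). The fingers move at their own pace and stop on an object; the grip force is fixed at half the most. Time passes only in rows, so rows that do not move let the fingers close. It gives the time, the measured TCP pose, the force, the opening and the grip force at its end, in the units of the state.
- ctrl.observe(): the state, without advancing time (a new reading comes with each control period).
- ctrl.get_image(name): name is "side" or "top" or "wrist"; returns (picture, depth): 400x640x3 uint8, blue, green, red; 400x640 float32, m along the optical axis (not along the pixel's ray), 0 where there is no reading.
- ctrl.calibration(name): a dict with "fx", "fy", "cx", "cy" (pixels), "T" (4x4, takes a point from camera to world coordinates). Camera axes: x right, y down, z forward; pixel columns grow to the right and rows downward; lengths in m; the calibration is good to about 2 mm. The wrist camera is an equidistant fisheye: a pixel r from the principal point sees the ray r / f radians off the axis. A picture is of the moment at which its call begins: read the wrist's pose just before it. calibration takes no time and is no camera call; for the wrist camera it gives the pose at the moment of the call.
- ctrl.sign_off(): hands the job in; it is judged then, once.
The state is a dict: "t": time; "qpos": joint angles; "joint_velocities": joint speeds; "joint_efforts": joint torques, N m; "eef_pos": TCP position; "eef_rot": TCP orientation; "contact_force": force on the tool from outside, world axes, zero at the start; "wrist_torque": the same for the moment, N m; "width": opening from 0.0 (shut) to 1.0 (fully open); "gripper_force": force on a finger pad.
Only numpy, scipy, OpenCV 4.12 (cv2) and the standard library are available. Lean on these libraries where they do the work, as an engineer would, in place of code of your own. Each camera call takes 0.05 s, during which the arm holds its last target. There are 200 camera calls.

TASK

Set up the green bottle for scoring in the blue bottle cutter: lay it gently on its side on the four rollers, base pressed flat against the rubber-faced back stop and neck pointing out over the open front, and let go of it. Then take the red scoring arm by its crossbar and bring it down under control, not letting it drop, until its wheel rests on the glass. Do not let the bottle topple onto the bench, and leave the amber bottle and the jar standing where they are.

Things in the scene. Friction and masses are not known exactly. Their poses are not given: they have to be found in the camera images.
- green_bottle: Green glass bottle to be scored, loose, upright at the start, 0.24 to 0.39 kg. Round, 200 mm tall: body 58 mm in diameter up to 104 mm, shoulder to 142 mm, straight neck 28 mm in diameter from 142 to 186 mm, lip 31 mm in diameter above; white paper band on the body; centre of mass about 68 mm above the base. Origin: centre of its base; z runs from base to mouth.
- amber_bottle: A bystander: the same bottle in amber glass, standing upright on the bench. Origin: centre of its base; z up.
- jar: A bystander: clear squat jar of blue glass nuggets, 72 mm in diameter and 130 mm tall with a flat metal cap, standing upright on the bench. Origin: centre of its base; z up.
- bottle_cutter: Bottle cutter, fixed: blue base plate, aluminium roller bed sloping up 15 degrees from back stop to open front. Origin: the point of the stop's rubber face that the centre of the bottle's base touches when home, 95 mm above the bench. x: from the stop along the lying bottle to its neck, rising 15 degrees, level heading to the robot's right (-y) within 0.4 rad; y: level, across; z: square to the bed, up.
- stop (a point): The origin of bottle_cutter again, on the rubber face of the back stop. With the bottle home its own origin is here and its z axis lies along the cutter's x. The stop plate covers y -33 to 33, z -29 to 33 mm in the cutter's frame, behind x = 0. The base plate, 12 mm thick on the bench, reaches 82 mm behind the stop, 153 mm in front of it and 65 mm to each side.
- roller0: One of four rubber rollers on orange hubs that cradle the bottle, 28 mm in diameter, 12 mm wide, free to turn about the cutter's x direction. Centres in the cutter's frame: x = 22 and 94, y = -26 and +26, z = -34 mm (this one x 22, y +26). Rails and cross plates lie below z = -31 mm and end at x = 120 mm, |y| = 47 mm: shoulder and neck overhang freely. Origin: its centre.
- score_arm (a joint): Hinge of the red scoring arm, rad. 0: parallel to the bed, the wheel just on the glass of a 58 mm bottle lying home (within 0.03). It grows as the arm swings up and back to its stop at 1.6. Starts at 1.35 to 1.6, just past the vertical (1.31), where it stays up. The hinge has 0.09 N m of friction and the arm weighs 0.3 kg: let go anywhere below about 0.9 it falls. With no bottle it goes to -0.3.
- hinge (a point): Centre of the scoring arm's hinge pin, at x = -25, y = 0, z = +49 mm in the frame of bottle_cutter; the pin runs along the cutter's y axis.
- grip_left (a point): Centre of the black rubber sleeve (16 mm in diameter, 48 mm long, along the cutter's y) on the cutter's +y half of the arm's crossbar, 54 mm to the side of the arm, which is a 14 mm wide bar. The crossbar is 130 mm from the hinge: at joint value q, 130 cos q mm along the cutter's x and 130 sin q mm along its z from the hinge.
- grip_right (a point): The same sleeve on the cutter's -y half of the crossbar.
- score_wheel: The steel scoring wheel, 12 mm in diameter, under the scoring arm 103 mm from the hinge. Origin: its centre.

How it is judged:
By the outcome, as a careful person would: the job done as asked, in the order asked, and still so for the second after the job is handed in, with the robot touching nothing.
It also fails if it takes over 72 s, if anything falls off the work surface, if the arm or the gripper's body presses on something with over 40 N, if the wrist force passes 120 N, or if a joint passes its speed limit or range.

## Working session

There is one attempt and no reset: what is moved stays moved. The work goes in short steps, Python scripts to look and compute and a tool call to move; the robot and the scene stay as the last step left them, time stands still between calls to the robot, and variables do not carry over. Pictures are saved under pics/ and viewed, at most 13 in all, crops included, and the job is handed in when it is done.

Besides the shell and the picture viewer there is one more tool, called by a JSON object that holds its "api" and its "payload". play_rows: Moves the arm, as the interface text tells. Its arguments: {"type":"object","properties":{"rows":{"type":"array"},"claw":{"type":"number"}},"required":["rows"]}

```bash
mkdir -p pics; cat > h.py <<'E'
import numpy as np,cv2
from plant import ctrl
from scipy.spatial.transform import Rotation as R
np.set_printoptions(precision=4,suppress=True)
def cloud(n):
    im,d=ctrl.get_image(n);c=ctrl.calibration(n)
    v,u=np.mgrid[:400,:640]
    P=np.stack([(u-c['cx'])/c['fx']*d,(v-c['cy'])/c['fy']*d,d],-1)@c['T'][:3,:3].T+c['T'][:3,3]
    P[d==0]=np.nan
    return im,P
E
python3 - <<'E'
from h import *
for n in('side','top'):
    im,P=cloud(n);np.save(n,P);cv2.imwrite(f'pics/{n}.png',im);print(n,ctrl.calibration(n)['T'])
print(ctrl.observe())
E
```

```text
side [[-0.8452 -0.3845  0.3712  0.2121]
 [-0.5344  0.6073 -0.5879  0.453 ]
 [ 0.0006 -0.6953 -0.7187  0.7048]
 [ 0.      0.      0.      1.    ]]
top [[-0.0281 -0.9828  0.1827  0.4038]
 [-0.9996  0.0286  0.0001 -0.0045]
 [-0.0053 -0.1826 -0.9832  0.9382]
 [ 0.      0.      0.      1.    ]]
{'t': 0.1, 'qpos': array([ 61.169 ,  17.9556,  85.8468,  -0.0019,  76.2606, -12.8   ]), 'joint_velocities': array([-0.0892,  0.0027, -0.0295,  0.047 , -0.0775,  0.0192]), 'joint_efforts': array([  0.0024, -40.2819, -25.2644,   0.0696,   0.0342,  -0.0001]), 'eef_pos': array([0.1449, 0.5044, 0.2632]), 'eef_rot': array([-179.9382,   -0.0122,  163.9695]), 'contact_force': array([-0.572 , -0.1545, -0.318 ]), 'wrist_torque': array([-0.0178, -0.0087, -0.0311]), 'gripper_force': 0.0, 'width': 0.9956934742143644}
```

View pics/top.png

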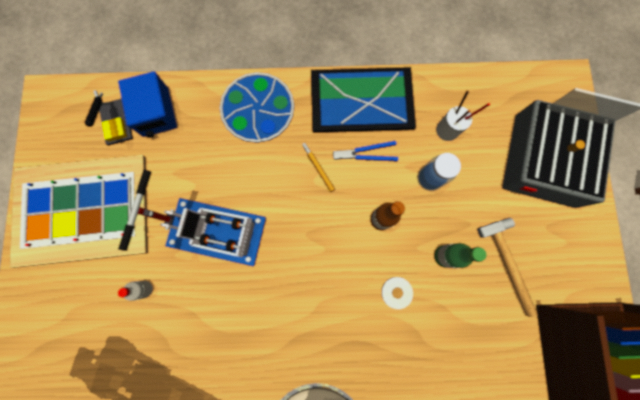

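View pics/side.png

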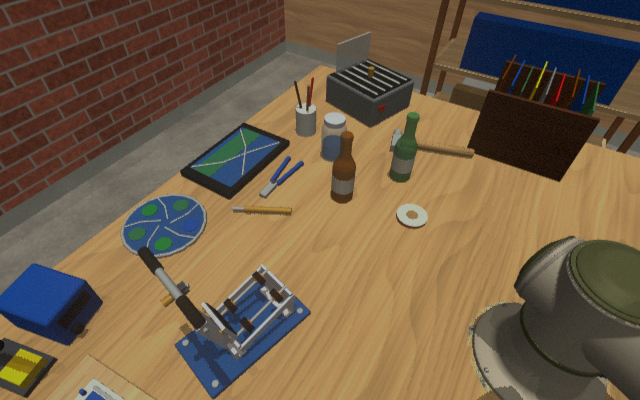

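Top: cutter near (215,232) px, its open front to the right; green bottle at (460,255), amber (388,215), jar (440,170). Side: crossbar from (150,260) to (195,315), arm up; green bottle at (405,150).

```bash
python3 - <<'E'
from h import *
t=cv2.imread('pics/top.png');s=cv2.imread('pics/side.png')
a=cv2.resize(t[170:280,105:275],None,fx=4.4,fy=4.4,interpolation=cv2.INTER_CUBIC)
cv2.imwrite('pics/tc.png',a); print(a.shape)
from scipy.optimize import least_squares
for n,im,boxes in(('top',t,dict(green=(430,235,490,275),amber=(365,195,410,235),jar=(415,150,465,195))),('side',s,dict(green=(385,108,425,185),amber=(325,130,360,205),jar=(317,110,350,162)))):
    P=np.load(n+'.npy')
    for k,(x0,y0,x1,y1) in boxes.items():
        Q=P[y0:y1,x0:x1].reshape(-1,3);r=.036 if k=='jar' else .029
        Q=Q[(Q[:,2]>.015)&(Q[:,2]<(.1))]
        c=np.array(ctrl.calibration(n)['T'])[:2,3]
        x=least_squares(lambda p:np.hypot(*(Q[:,:2]-p).T)-r,Q[:,:2].mean(0)+(Q[:,:2].mean(0)-c)*.03,loss='soft_l1',f_scale=.002)
        print(n,k,len(Q),x.x,np.median(abs(x.fun)))
P=np.load('top.npy')
hsv=cv2.cvtColor(t,cv2.COLOR_BGR2HSV)
m=(hsv[...,0]>95)&(hsv[...,0]<125)&(hsv[...,1]>120)&(P[...,2]>.004)&(P[...,2]<.022)
m[:, :155]=0;m[:,280:]=0;m[:180]=0;m[285:]=0
Q=P[m][:,:2];print(len(Q),np.median(P[m][:,2]))
(c,sz,an)=cv2.minAreaRect(Q.astype(np.float32)*1000);print(c,sz,an, cv2.boxPoints((c,sz,an)))
E
```

```text
(484, 748, 3)
top green 300 [ 0.4144 -0.339 ] 0.00030734631618766287
top amber 154 [ 0.5133 -0.182 ] 0.00023081299942791754
top jar 415 [ 0.6202 -0.3205] 0.00043009825140036956
side green 781 [ 0.4157 -0.3411] 0.002369646684620561
side amber 933 [ 0.5181 -0.1852] 0.005539176836835833
side jar 490 [ 0.6201 -0.3211] 0.0009219434157670507
1914 0.01274043143248521
(492.82159423828125, 245.11380004882812) (229.42271423339844, 123.9303970336914) 75.80289459228516 [[404.6151 149.1035]
 [524.7603 118.7085]
 [581.0281 341.1241]
 [460.8829 371.5191]]
```

View pics/tc.png

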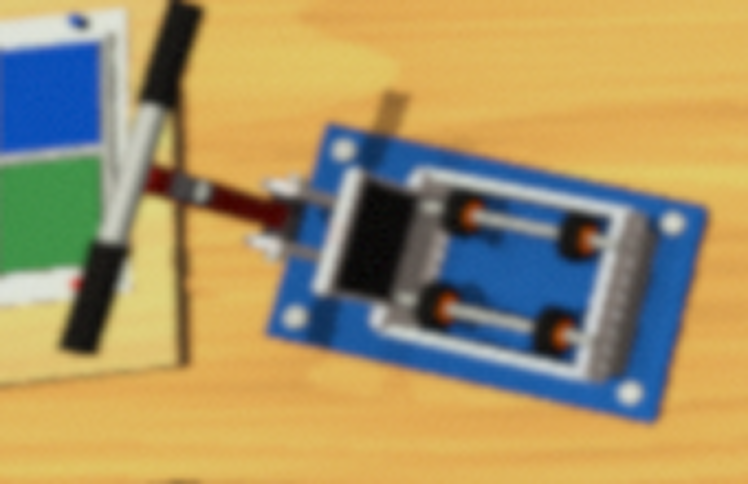

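Crop of top: plate corners at crop px (328,124),(709,207),(656,422),(267,333); sleeve ends (185,2),(160,100),(112,245),(78,350). Fitting pose and joint value to these.

```bash
cat >> h.py <<'E'
def frame(p):
    x,y,yaw=p[:3]; h=np.array([np.cos(yaw),np.sin(yaw),0]);a=np.radians(15)
    cx=h*np.cos(a)+np.array([0,0,np.sin(a)]);cy=np.cross([0,0,1],h);cz=np.cross(cx,cy)
    return np.array([x,y,.095]),np.stack([cx,cy,cz],1),h
def proj(n,X):
    c=ctrl.calibration(n);Y=(np.atleast_2d(X)-c['T'][:3,3])@c['T'][:3,:3]
    return np.stack([Y[:,0]/Y[:,2]*c['fx']+c['cx'],Y[:,1]/Y[:,2]*c['fy']+c['cy']],1)
def bar(q,y): return np.array([-.025+.13*np.cos(q),y,.049+.13*np.sin(q)])
E
python3 - <<'E'
from h import *
from scipy.optimize import least_squares
px=np.array([(328,124),(709,207),(656,422),(267,333),(185,2),(160,100),(112,245),(78,350)])/4.4+[105,170]
def pts(p):
    o,F,h=frame(p);l=np.cross([0,0,1],h);b=np.array([o[0],o[1],.012])
    P=[b-.082*h+.065*l,b+.153*h+.065*l,b+.153*h-.065*l,b-.082*h-.065*l]
    return np.array(P+[o+F@bar(p[3],y) for y in(.078,.030,-.030,-.078)])
r=least_squares(lambda p:(proj('top',pts(p))-px).ravel(),[.5015,.2795,np.radians(-104),1.45],x_scale=[.01,.01,.05,.1],loss='soft_l1')
print(r.x,np.degrees(r.x[2]),(proj('top',pts(r.x))-px))
o,F,h=frame(r.x)
# check: depth points black/sleeve and side overlay
im=cv2.imread('pics/side.png')
for X in list(pts(r.x))+[o+F@np.array(v) for v in((0,.033,.033),(0,-.033,.033),(.094,.026,-.034),(.094,-.026,-.034))]:
    u=proj('side',X)[0];cv2.circle(im,(int(round(u[0])),int(round(u[1]))),1,(0,255,255),-1)
cv2.imwrite('pics/ov.png',cv2.resize(im[230:400,120:320],None,fx=3.5,fy=3.5))
E
```

```text
[ 0.5015  0.2783 -1.8174  1.4318] -104.1275185106872 [[-0.1684 -1.0313]
 [ 0.5736 -0.5887]
 [ 0.2881  0.5944]
 [-0.6794  0.4618]
 [ 0.7125 -0.3493]
 [-1.1038  1.2667]
 [ 0.1678 -0.983 ]
 [-0.0356  0.4203]]
```

View pics/ov.png

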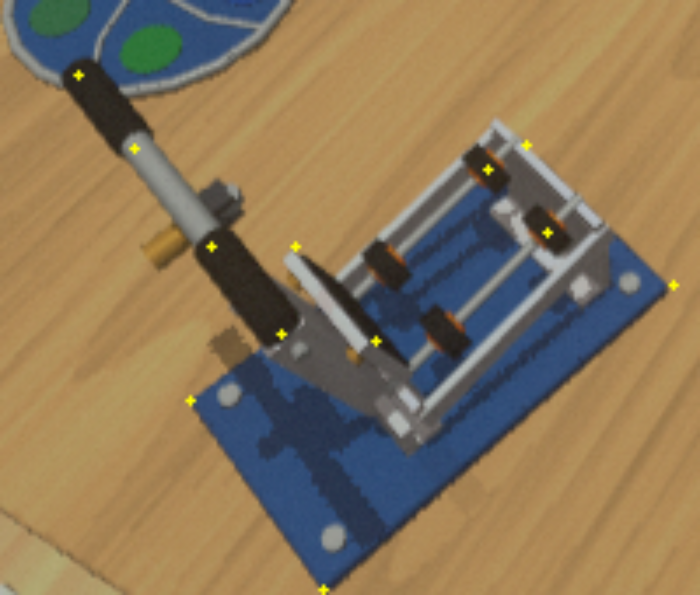

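Overlay shows the fitted model landing on plate, rollers and sleeves (stop = 0.5015, 0.2783, 0.095; heading −104.1°, q = 1.43). The stop-plate corners are the only ones slightly off, and those come from rounded edges.

```bash
cat >> h.py <<'E'
CP=[.5015,.2783,np.radians(-104.13)]; O,F,H=frame(CP)
G=np.array([.415,-.340]); UP=np.array([0,0,1.])
def mk(x,z): y=np.cross(z,x); return np.stack([x,y,z],1)
def Rbot(d,up,al):  # tool holding a bottle of axis up from direction d
    a=np.radians(al); return mk(-np.cos(a)*up-np.sin(a)*d,np.cos(a)*d-np.sin(a)*up)
def pose():
    o=ctrl.observe();return o['eef_pos'],R.from_euler('xyz',o['eef_rot'],degrees=True).as_matrix(),o
def screw(p0,R0,p1,R1,n):
    w=R.from_matrix(R0.T@R1).as_rotvec()/n; Rw=R.from_rotvec(w).as_matrix()
    S=sum(np.linalg.matrix_power(Rw,k) for k in range(n))
    return np.r_[np.linalg.solve(S,R0.T@(p1-p0)),np.degrees(w)]
E
python3 - <<'E'
from h import *
p,R0,o=pose()
d=np.r_[G/np.linalg.norm(G),0]
def down(yaw): return R.from_euler('xyz',[180,0,yaw],degrees=True).as_matrix()
W=[(np.array([.37,.10,.40]),down(152),9),(np.array([.31,-.254,.30]),down(141),8)]
Rg=Rbot(d,UP,30);g=np.r_[G,.068];W+=[(g-Rg[:,2]*.116,Rg,7),(g-Rg[:,2]*.006,Rg,5)]
for p1,R1,n in W:
    print(n,screw(p,R0,p1,R1,n),p1);p,R0=p1,R1
E
```

```text
9 [-0.0397 -0.0328 -0.0152 -0.007  -0.0006  1.3299] [0.37 0.1  0.4 ]
8 [-0.0177 -0.0413  0.0125 -0.     -0.      1.375 ] [ 0.31  -0.254  0.3  ]
7 [ 0.0065  0.      0.0257  0.0245 -8.5714  0.0424] [ 0.3373 -0.2763  0.126 ]
5 [-0.     0.     0.022  0.     0.     0.   ] [ 0.411  -0.3367  0.071 ]
```

{"api": "play_rows", "payload": {"rows": [-0.04,-0.033,-0.015,0,0,1.3,-0.04,-0.033,-0.015,0,0,1.3,-0.04,-0.033,-0.015,0,0,1.3,-0.04,-0.033,-0.015,0,0,1.3,-0.04,-0.033,-0.015,0,0,1.3,-0.04,-0.033,-0.015,0,0,1.3,-0.04,-0.033,-0.015,0,0,1.3,-0.04,-0.033,-0.015,0,0,1.3,-0.04,-0.033,-0.015,0,0,1.3,-0.018,-0.041,0.012,0,0,1.4,-0.018,-0.041,0.012,0,0,1.4,-0.018,-0.041,0.012,0,0,1.4,-0.018,-0.041,0.012,0,0,1.4,-0.018,-0.041,0.012,0,0,1.4,-0.018,-0.041,0.012,0,0,1.4,-0.018,-0.041,0.012,0,0,1.4,-0.018,-0.041,0.012,0,0,1.4], "claw": 1}}

```text
t: 2.22
eef_pos: [0.3165, -0.2566, 0.3022]
eef_rot: [180.0, -0.0, 141.0]
contact_force: [1.0, -1.2, -0.5]
width: 0.999
gripper_force: 0.0
```

{"api": "play_rows", "payload": {"rows": [0.0065,0,0.026,0,-8.6,0,0.0065,0,0.026,0,-8.6,0,0.0065,0,0.026,0,-8.6,0,0.0065,0,0.026,0,-8.6,0,0.0065,0,0.026,0,-8.6,0,0.0065,0,0.026,0,-8.6,0,0.0065,0,0.026,0,-8.6,0,0,0,0,0,0,0]}}

```text
t: 3.22
eef_pos: [0.3683, -0.2435, 0.2302]
eef_rot: [179.9, 50.2, 139.8]
contact_force: [-0.5, 0.6, -1.0]
width: 1.0
gripper_force: 0.0
```

```bash
cat > st.py <<'E'
from h import *
p,R0,o=pose()
print(o['t'],p,o['eef_rot'],o['qpos'],o['contact_force'],o['width'],o['gripper_force'])
E
cat > g.py <<'E'
from st import *
d=np.r_[G/np.linalg.norm(G),0];Rg=Rbot(d,UP,30);g=np.r_[G,.068]
print(screw(p,R0,g-Rg[:,2]*.006,Rg,5))
im,_=ctrl.get_image('wrist');cv2.imwrite('pics/w1.png',im)
E
python3 g.py
```

```text
3.225 [ 0.3683 -0.2435  0.2302] [179.9319  50.1925 139.7513] [ -54.553    -6.9998  132.7877   66.2059   12.0456 -165.0047] [-0.5483  0.5927 -0.9631] 0.9999682027763465 0.0
[ 0.015  -0.0089  0.0337 -0.1378 -1.9614 -0.1068]
```

View pics/w1.png

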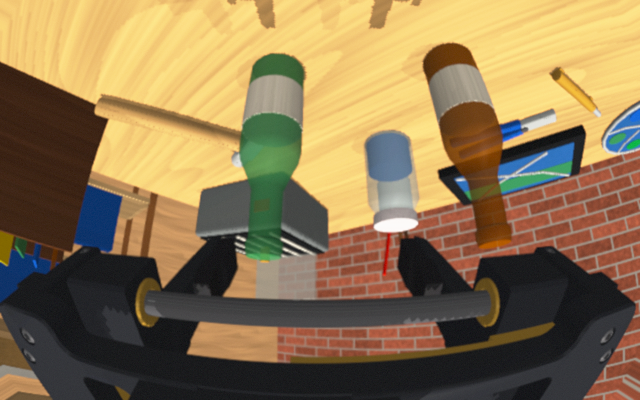

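The wrist ran into the j6 limit (−165°, j5 near its singular end), and the bottle is untouched in view at (270,160). I'll back off and fit a kinematic model so reach can be checked offline.

{"api": "play_rows", "payload": {"rows": [-0.01,0,-0.026,0,8.6,0,-0.01,0,-0.026,0,8.6,0,-0.01,0,-0.026,0,8.6,0]}}

```text
t: 3.65
eef_pos: [0.3622, -0.2247, 0.2782]
eef_rot: [177.2, 35.2, 141.2]
contact_force: [0.9, 0.5, -0.8]
width: 0.999
gripper_force: 0.0
```

```bash
python3 st.py
```

```text
3.65 [ 0.3622 -0.2247  0.2782] [177.2395  35.1505 141.1918] [ -53.8503  -11.3958  121.1909   18.5135   38.0608 -117.2671] [ 0.9273  0.5009 -0.769 ] 0.9989186941988251 0.0
```

{"api": "play_rows", "payload": {"rows": [-0.04,0.04,-0.04,0,8,0,-0.04,0.04,-0.04,0,8,0,-0.04,0.04,-0.04,0,0,0]}}

```text
t: 4.03
eef_pos: [0.4611, -0.1714, 0.4287]
eef_rot: [177.6, 19.9, 142.1]
contact_force: [0.3, -0.9, -0.3]
width: 0.999
gripper_force: 0.0
```

```bash
python3 st.py
```

```text
4.025 [ 0.4611 -0.1714  0.4287] [177.5901  19.8912 142.0949] [-34.6803   0.1437  84.5592   1.3542  75.3113 -87.3105] [ 0.3051 -0.8639 -0.2519] 0.9986568229589788 0.0
```

```bash
cat > kin.py <<'E'
from h import *
from scipy.optimize import least_squares
D=[([61.169,17.9556,85.8468,-.0019,76.2606,-12.8],[.1449,.5044,.2632],[-179.9382,-.0122,163.9695]),
([-54.553,-6.9998,132.7877,66.2059,12.0456,-165.0047],[.3683,-.2435,.2302],[179.9319,50.1925,139.7513]),
([-53.8503,-11.3958,121.1909,18.5135,38.0608,-117.2671],[.3622,-.2247,.2782],[177.2395,35.1505,141.1918]),
([-34.6803,.1437,84.5592,1.3542,75.3113,-87.3105],[.4611,-.1714,.4287],[177.5901,19.8912,142.0949])]
def ro(a,d): return R.from_euler(a,d,degrees=True).as_matrix()
def fk(q,k):
    a,e,z0,L1,b,L2,Lt=k
    R1=ro('z',q[0]);R2=ro('y',q[1]);R3=R2@ro('y',q[2]);Rt=R3@ro('z',q[3])@ro('y',q[4])@ro('z',q[5]+90)
    return R1@(np.array([a,e,z0])+L1*R2[:,2]+R3@[b,0,L2]+Lt*Rt[:,2]),R1@Rt
f=least_squares(lambda k:np.ravel([fk(q,k)[0]-p for q,p,_ in D]),[0,.1,.2,.4,0,.3,.2]);K=f.x
LO=np.array([-168.41,-55.51,10.69,-70.63,1,-165.06])+2;HI=np.array([168.41,124.54,146.95,250.63,178,165.06])-2
def ik(p,Rm,q0):
    def res(q):
        a,B=fk(q,K);return np.r_[(a-p)*10,R.from_matrix(B.T@Rm).as_rotvec()]
    s=least_squares(res,np.clip(q0,LO+.1,HI-.1),bounds=(LO,HI),x_scale=30,max_nfev=60);return s.x,np.abs(s.fun).max()
if __name__=='__main__':
    print(K,abs(f.fun).max())
    for q,p,r in D: print(R.from_matrix(fk(q,K)[1].T@R.from_euler('xyz',r,degrees=True).as_matrix()).magnitude())
    rng=np.random.default_rng(0)
    az0=-39.3
    for al in(0,15):
      bx=.07
      Rf=Rbot(-F[:,2],F[:,0],al);pf=O+F@[bx,0,0]-Rf[:,2]*.006
      fs=set()
      for i in range(12):
        s,r=ik(pf,Rf,rng.uniform(LO,HI))
        if r<2e-3: fs.add(tuple(s.round(0)))
      print('final',al,fs)
      for az in range(-180,180,30):
        d=np.array([np.cos(np.radians(az)),np.sin(np.radians(az)),0]);Rg=Rbot(d,UP,al);g=np.r_[G,.07]
        gs=set()
        for i in range(8):
            s,r=ik(g-Rg[:,2]*.006,Rg,rng.uniform(LO,HI))
            if r<2e-3: gs.add(tuple(s.round(0)))
        print(al,az,gs)
E
python3 kin.py
```

```text
[-0.      0.1163  0.2015  0.4389  0.0391  0.3975  0.2229] 3.6127925313489406e-05
1.4129445317678454e-06
7.23632485666473e-07
1.3507413495232123e-06
2.3005814878890122e-06
final 0 {(np.float64(17.0), np.float64(32.0), np.float64(89.0), np.float64(-14.0), np.float64(67.0), np.float64(37.0))}
0 -180 {(np.float64(-37.0), np.float64(73.0), np.float64(53.0), np.float64(-52.0), np.float64(130.0), np.float64(50.0))}
0 -150 {(np.float64(-30.0), np.float64(65.0), np.float64(71.0), np.float64(-68.0), np.float64(110.0), np.float64(51.0))}
0 -120 set()
0 -90 {(np.float64(-31.0), np.float64(53.0), np.float64(112.0), np.float64(240.0), np.float64(83.0), np.float64(77.0))}
0 -60 {(np.float64(-46.0), np.float64(53.0), np.float64(127.0), np.float64(194.0), np.float64(90.0), np.float64(90.0))}
0 -30 {(np.float64(-68.0), np.float64(53.0), np.float64(130.0), np.float64(142.0), np.float64(92.0), np.float64(88.0))}
0 0 {(np.float64(-79.0), np.float64(52.0), np.float64(119.0), np.float64(101.0), np.float64(88.0), np.float64(99.0))}
0 30 {(np.float64(-78.0), np.float64(56.0), np.float64(100.0), np.float64(74
[... 1170 characters left out ...]
-78.0), np.float64(43.0), np.float64(121.0), np.float64(98.0), np.float64(72.0), np.float64(107.0))}
15 30 {(np.float64(-77.0), np.float64(48.0), np.float64(102.0), np.float64(68.0), np.float64(85.0), np.float64(118.0))}
15 60 {(np.float64(-71.0), np.float64(56.0), np.float64(82.0), np.float64(48.0), np.float64(104.0), np.float64(122.0))}
15 90 {(np.float64(-63.0), np.float64(63.0), np.float64(63.0), np.float64(31.0), np.float64(122.0), np.float64(115.0))}
15 120 {(np.float64(-54.0), np.float64(69.0), np.float64(50.0), np.float64(8.0), np.float64(135.0), np.float64(97.0))}
15 150 {(np.float64(-45.0), np.float64(70.0), np.float64(47.0), np.float64(-21.0), np.float64(135.0), np.float64(71.0))}
```

```bash
cat > path.py <<'E'
from kin import *
LIM=np.array([136.94,136.94,172.46,180,180,180])*.7/8
def inv(A): return A[1].T@-A[0],A[1].T
def rows(q0,qs,ns):
    """joint waypoints -> rounded rows, traced through ik; returns rows and joint trace"""
    out=[];p,Rm=fk(q0,K);tr=[np.array(q0)];q=np.array(q0,float)
    for q1,n in zip(qs,ns):
        for k in range(1,n+1):
            pt,Rt=fk(q+(q1-q)*k/n,K)
            s=np.round(Rm.T@(pt-p),3);w=np.round(np.degrees(R.from_matrix(Rm.T@Rt).as_rotvec()),1)
            p=p+Rm@s;Rm=Rm@R.from_rotvec(w,degrees=True).as_matrix()
            j,r=ik(p,Rm,tr[-1]);tr.append(j);out.append(np.r_[s,w])
            if r>2e-3: print('ik',k,r)
        q=np.array(q1,float)
    dv=np.abs(np.diff(tr,axis=0))/LIM; o=np.array(out)
    print('speed',dv.max(0),'lin',np.abs(o[:,:3]).max(),'rot',np.linalg.norm(o[:,3:],axis=1).max())
    return o,np.array(tr)
def show(o): print('; '.join(', '.join(f'{v:g}' for v in r) for r in o))
HAND=np.array([[x,y,z] for z in(-.039,-.12) for x in(-.0375,.0375) for y in(-.094,0,.094)]+[[x,y,.025] for x in(-.009,.009) for y in(-.061,.061)])
def hand(q): p,Rm=fk(q,K);return p+HAND@Rm.T
E
cat > a.py <<'E'
from path import *
q0=ctrl.observe()['qpos']
Rg=Rbot(np.array([1.,0,0]),UP,15);g=np.r_[G,.07]
qg,r=ik(g-Rg[:,2]*.006,Rg,[-78,43,121,98,72,107]);qp,r2=ik(g-Rg[:,2]*.106,Rg,qg);print(qg,r,qp,r2)
qm=qp+(q0-qp)*.5; qm[1]-=12;qm[2]-=5
for n in([12,12],):
    o,t=rows(q0,[qm,qp],n)
    for q in t:
        h=hand(q);print(fk(q,K)[0],h[:,2].min(),'gb',np.hypot(*(h[h[:,2]<.21][:,:2]-G).T).min() if (h[:,2]<.21).any() else '')
    show(o)
E
python3 a.py
```

```text
[-77.5921  43.1217 120.6167  97.6536  72.1466 106.6976] 5.162537064506978e-14 [-93.231   37.6276 127.2314  82.8981  76.3721 105.5652] 1.5265566588595902e-15
speed [0.2092 0.2224 0.1528 0.2223 0.0088 0.5173] lin 0.021 rot 14.788509052639485
[ 0.4611 -0.1714  0.4287] 0.39971413063433153 gb 
[ 0.4585 -0.1787  0.4132] 0.378541987385902 gb 
[ 0.4551 -0.1856  0.3994] 0.3601793262369874 gb 
[ 0.4526 -0.1929  0.3855] 0.3431901801213295 gb 
[ 0.4489 -0.2     0.3739] 0.3301783936011052 gb 
[ 0.4464 -0.2066  0.3623] 0.31718993117635463 gb 
[ 0.4433 -0.2146  0.3519] 0.30694350880357163 gb 
[ 0.4391 -0.2211  0.3428] 0.29971054189778557 gb 
[ 0.4362 -0.2295  0.3346] 0.2950617256917375 gb 
[ 0.4323 -0.237   0.3265] 0.292204731721818 gb 
[ 0.4288 -0.2462  0.3198] 0.2922500083585156 gb 
[ 0.4245 -0.2555  0.3144] 0.2835018294329215 gb 
[ 0.4203 -0.265   0.3096] 0.2715074258584594 gb 
[ 0.4149 -0.2727  0.2855] 0.23801994649523794 gb 
[ 0.4084 -0.2812  0.2624] 0.20701177688613662 gb 0.02298654136451085
[ 0.401  -0.2886  0.2413] 0.18010168869294318 gb 0.01691788432115099
[ 0.3936 -0.2959  0.2212] 0.15665
[... 776 characters left out ...]
 11.7; -0.009, -0.006, 0.008, -1.1, 2.7, 11.8; -0.009, -0.005, 0.006, -1, 2.8, 11.8; -0.011, -0.001, 0.005, -0.7, 2.9, 11.9; -0.011, 0, 0.004, -0.5, 3, 11.9; -0.011, 0.004, 0.002, -0.3, 3.1, 12; -0.01, 0.006, 0, 0, 3.2, 12; -0.008, 0.008, -0.001, 0.3, 3.2, 12; -0.019, 0.012, 0.013, 2.5, 2.4, 13.8; -0.016, 0.017, 0.01, 2.7, 2.2, 14; -0.012, 0.019, 0.007, 2.8, 2.2, 14; -0.007, 0.021, 0.005, 3, 2, 14.1; -0.002, 0.021, 0.002, 3.3, 1.8, 14.1; 0.002, 0.02, 0.001, 3.5, 1.6, 14.1; 0.006, 0.019, -0.002, 3.7, 1.2, 14.1; 0.011, 0.016, -0.003, 4, 1, 14.1; 0.013, 0.013, -0.005, 4.1, 0.5, 14.2; 0.015, 0.009, -0.006, 4.3, 0.1, 14.1; 0.016, 0.004, -0.007, 4.3, -0.4, 14; 0.017, 0.001, -0.008, 4.3, -0.9, 14.1
```

Flipping the hand a half turn (j6 −73 instead of 107) avoids a big wrist spin, so I'll use that.

```bash
cat > a.py <<'E'
from path import *
q0=ctrl.observe()['qpos']
Rg=Rbot(np.array([1.,0,0]),UP,15)@np.diag([-1,-1,1]);g=np.r_[G,.07]
qg,r=ik(g-Rg[:,2]*.006,Rg,[-78,43,121,98,72,-73]);qp,r2=ik(g-Rg[:,2]*.106,Rg,qg)
qm,r3=ik(np.array([.36,-.25,.37]),Rbot(np.array([.87,-.5,0]),UP,60)@np.diag([-1,-1,1]),qp+(q0-qp)*.5);print(qg,qp,qm,r,r2,r3)
o,t=rows(q0,[qm,qp,qg],[7,11,4])
for q in t:
        h=hand(q);print(fk(q,K)[0],h[:,2].min(),'gb',np.hypot(*(h[h[:,2]<.21][:,:2]-G).T).min() if (h[:,2]<.21).any() else '')
show(o)
E
python3 a.py
```

```text
[-77.5921  43.1217 120.6167  97.6536  72.1466 -73.3024] [-93.231   37.6276 127.2314  82.8981  76.3721 -74.4348] [-57.2482 -11.5005 105.7543  15.4634  59.5308  57.8744] 4.0294277542865674e-14 2.220446049250313e-15 6.106226635438361e-15
speed [0.3307 0.3774 0.2071 0.3966 0.152  1.3275] lin 0.04 rot 24.86543786061287
[ 0.4611 -0.1714  0.4287] 0.39971413063433153 gb 
[ 0.4477 -0.1847  0.4206] 0.3826350771364871 gb 
[ 0.4339 -0.1982  0.412 ] 0.36724605236220315 gb 
[ 0.4199 -0.2105  0.4038] 0.3561538025320681 gb 
[ 0.4047 -0.2211  0.3957] 0.34714600462684175 gb 
[ 0.3902 -0.2322  0.3875] 0.34212442372045 gb 
[ 0.3754 -0.2411  0.3785] 0.34091747828206886 gb 
[ 0.3602 -0.25    0.3701] 0.3439688804708727 gb 
[ 0.3618 -0.2578  0.327 ] 0.2968014865128769 gb 
[ 0.3615 -0.2626  0.2882] 0.25343922553339154 gb 
[ 0.3603 -0.2666  0.2537] 0.21498106279051826 gb 
[ 0.3587 -0.2702  0.2244] 0.18286978205903248 gb 0.0417910879864128
[ 0.3562 -0.2754  0.1993] 0.15668997875398732 gb 0.03691633931569252
[ 0.3535 -0.2811  0.1777] 0.13590020188605287 gb 0.032989169729792836
[ 0.3494 -0.2892  0.1594] 0.120586
[... 708 characters left out ...]
-0.015, -0.013, 0.004, -1.5, 0.2, 24.6; -0.019, -0.005, 0.004, -1.5, 0.6, 24.7; -0.019, 0.001, 0.004, -1.3, 1, 24.8; -0.017, 0.009, 0.003, -1, 1.5, 24.8; -0.017, 0.006, 0.04, 6.5, -3.3, -4.3; -0.016, 0.007, 0.035, 6.9, -1.2, -3.8; -0.015, 0.009, 0.03, 6.6, 0.9, -3.5; -0.014, 0.01, 0.024, 5.9, 2.7, -3.2; -0.014, 0.012, 0.018, 4.6, 4.4, -3; -0.014, 0.012, 0.013, 3.1, 5.7, -2.9; -0.014, 0.013, 0.007, 1.1, 6.4, -2.9; -0.015, 0.013, 0.003, -0.9, 6.7, -2.9; -0.015, 0.015, -0.002, -2.8, 6.3, -3.1; -0.017, 0.014, -0.006, -4.7, 5.5, -3.2; -0.017, 0.015, -0.01, -6.2, 4.2, -3.4; -0.001, 0.003, 0.024, -0, -0, -0.1; 0, 0.001, 0.025, -0, -0, -0; 0, -0.001, 0.025, -0, -0, 0; 0.001, -0.003, 0.026, 0, 0, 0.1
```

```bash
sed -i 's/np.array(\[.36,-.25,.37\]),Rbot(np.array(\[.87,-.5,0\]),UP,60)@np.diag(\[-1,-1,1\])/np.array([.30,-.23,.36]),Rbot(np.array([.87,-.5,0]),UP,60)/' a.py; python3 a.py
```

```text
[-77.5921  43.1217 120.6167  97.6536  72.1466 -73.3024] [-93.231   37.6276 127.2314  82.8981  76.3721 -74.4348] [ -66.3482  -20.4851  113.4396   19.3922   63.498  -131.5432] 4.0294277542865674e-14 2.220446049250313e-15 1.2121175857963988e-12
speed [0.3835 0.4498 0.2818 0.3777 0.1145 0.4069] lin 0.037 rot 15.066851031320379
[ 0.4611 -0.1714  0.4287] 0.39971413063433153 gb 
[ 0.4359 -0.1872  0.4216] 0.39223763495684116 gb 
[ 0.411  -0.1996  0.4124] 0.3828063395882504 gb 
[ 0.3873 -0.2096  0.4035] 0.3739247492287099 gb 
[ 0.3634 -0.2174  0.3936] 0.3643511679552863 gb 
[ 0.3415 -0.2233  0.3835] 0.3548810623594759 gb 
[ 0.3194 -0.2271  0.3723] 0.3447083349615512 gb 
[ 0.2997 -0.2304  0.3604] 0.3342254729095778 gb 
[ 0.309  -0.2392  0.3249] 0.28681259653452545 gb 
[ 0.317  -0.2463  0.2936] 0.24596646998342636 gb 
[ 0.323  -0.253   0.2649] 0.21049315937349644 gb 
[ 0.3284 -0.2604  0.2389] 0.18104417590246796 gb 0.13028649433898826
[ 0.3316 -0.2681  0.2154] 0.15455485663107862 gb 0.13088046130957548
[ 0.3337 -0.2774  0.195 ] 0.13442927145687367 gb 0.11194122570399387
[ 0.3348 -0.2877  0.1749
[... 721 characters left out ...]
, -0.02, 0.002, -0.2, -1.5, -1.1; 0.018, -0.017, 0.002, 0.1, -1.7, -1; 0.02, -0.015, 0.002, 0.5, -1.7, -1; 0.019, -0.013, 0.003, 0.9, -1.9, -0.9; 0.007, -0.003, 0.037, -6.6, 2.8, 12.1; 0.004, -0.007, 0.032, -6.2, 2.9, 12.5; 0.001, -0.011, 0.028, -5.9, 2.8, 12.9; -0.004, -0.013, 0.024, -5.7, 2.8, 13.2; -0.008, -0.014, 0.019, -5.5, 2.7, 13.5; -0.013, -0.012, 0.014, -5.4, 2.7, 13.6; -0.017, -0.01, 0.011, -5.4, 2.6, 13.7; -0.02, -0.007, 0.006, -5.5, 2.6, 13.7; -0.023, -0.002, 0.002, -5.6, 2.6, 13.7; -0.025, 0.002, -0.001, -5.6, 2.7, 13.6; -0.025, 0.008, -0.003, -5.8, 2.9, 13.6; 0, 0.003, 0.024, 0, -0, -0.1; 0, 0.001, 0.025, 0, -0, -0.1; 0, -0.001, 0.025, 0, -0, 0.1; 0, -0.003, 0.026, 0.1, 0, 0.1
```

```bash
sed -i 's/^o,t=.*/qb,r4=ik(g-Rg[:,2]*.16+[0,0,.06],Rg,qp);print(qb,r4)\no,t=rows(q0,[qm,qb,qg],[6,15,6])/; s/print(fk(q,K)\[0\],/print(/' a.py; python3 a.py
```

```text
[-77.5921  43.1217 120.6167  97.6536  72.1466 -73.3024] [-93.231   37.6276 127.2314  82.8981  76.3721 -74.4348] [ -66.3482  -20.4851  113.4396   19.3922   63.498  -131.5432] 4.0294277542865674e-14 2.220446049250313e-15 1.2121175857963988e-12
[-102.2598   24.1369  129.23     72.403    81.9862  -63.7446] 5.551115123125783e-15
speed [0.4541 0.2912 0.3268 0.2749 0.1369 0.477 ] lin 0.032 rot 10.959470790143108
0.39971413063433153 gb 
0.3900987986487421 gb 
0.38068545461680275 gb 
0.36930927996355845 gb 
0.3586086137001598 gb 
0.3466183288054153 gb 
0.3335864372414972 gb 
0.3020968442933725 gb 
0.2734520726090221 gb 
0.2483529323013326 gb 
0.22574433116036768 gb 
0.2071409460730872 gb 0.1578673874856328
0.1906321242043763 gb 0.1609580578817609
0.17608505006632522 gb 0.1642402199699135
0.16502418765797383 gb 0.16599702228372243
0.15688848588558718 gb 0.16610519807009375
0.152219494051124 gb 0.16404670860168996
0.1452150742382603 gb 0.08150695410522366
0.14183549170773047 gb 0.09392417318771132
0.1409010623946184 gb 0.10216856436718648
0.1420601641524618 gb 0.12147102459420028
0.144860737249
[... 593 characters left out ...]
009, 0.017, -3.8, 2.1, 9.8; 0.001, -0.01, 0.016, -3.6, 2.1, 9.8; -0.001, -0.01, 0.013, -3.6, 2, 10; -0.004, -0.01, 0.011, -3.6, 2.1, 10; -0.006, -0.01, 0.008, -3.7, 2.1, 10.1; -0.008, -0.008, 0.006, -3.6, 2.1, 10; -0.01, -0.006, 0.004, -3.8, 2.2, 10; -0.011, -0.003, 0.002, -3.8, 2.3, 10; -0.013, -0.002, -0, -3.8, 2.5, 9.9; -0.012, 0.002, -0.002, -3.9, 2.6, 9.9; -0.012, 0.004, -0.004, -3.9, 2.9, 9.7; -0.012, 0.007, -0.006, -4, 3.1, 9.6; -0.011, 0.009, -0.007, -3.9, 3.3, 9.5; -0.005, 0.007, 0.026, -0.1, 0.7, -0.3; -0.008, 0.004, 0.027, 0, 0.4, -0.2; -0.009, 0.001, 0.028, -0, 0.1, -0; -0.011, -0.001, 0.029, -0, -0.1, 0.1; -0.013, -0.004, 0.029, 0, -0.4, 0.2; -0.014, -0.007, 0.03, 0.1, -0.7, 0.2
```

{"api": "play_rows", "payload": {"rows": [0.015,-0.032,0.003,-1,-0.9,-1.5,0.017,-0.028,0.002,-0.8,-1.2,-1.5,0.02,-0.025,0.003,-0.4,-1.6,-1.3,0.021,-0.021,0.002,0,-1.9,-1.2,0.022,-0.019,0.003,0.4,-2,-1.1,0.023,-0.015,0.004,1,-2.2,-1.1,0.008,-0.005,0.022,-4,2.1,9.5,0.006,-0.007,0.02,-3.8,2.1,9.6,0.004,-0.009,0.017,-3.6,2.1,9.7,0.001,-0.01,0.016,-3.6,2.1,9.7,-0.001,-0.01,0.013,-3.6,2,9.7,-0.004,-0.01,0.011,-3.6,2.1,9.7,-0.006,-0.01,0.008,-3.6,2.1,9.7,-0.008,-0.008,0.006,-3.6,2.1,9.7,-0.01,-0.006,0.004,-3.7,2.2,9.7,-0.011,-0.003,0.002,-3.7,2.3,9.7,-0.013,-0.002,0,-3.7,2.5,9.7,-0.012,0.002,-0.002,-3.9,2.6,9.6,-0.012,0.004,-0.004,-3.9,2.9,9.5,-0.012,0.007,-0.006,-4,3.1,9.4]}}

```text
t: 6.52
eef_pos: [0.2708, -0.3311, 0.1771]
eef_rot: [151.7, -68.9, 35.2]
contact_force: [-0.4, 0.2, 0.2]
width: 0.999
gripper_force: 0.0
```

```bash
cat > b.py <<'E'
from path import *
import sys
def S(*t):
    """screw rows from the present pose through (p,R,n) targets, traced through ik"""
    p,Rm,o=pose();q=o['qpos'];print(o['t'],p,o['eef_rot'],q)
    for p1,R1,n in t:
        s=screw(p,Rm,p1,R1,n);s[:3]=s[:3].round(4);s[3:]=s[3:].round(1);print(n,'x',s)
        W=R.from_rotvec(s[3:],degrees=True).as_matrix()
        for k in range(n):
            p=p+Rm@s[:3];Rm=Rm@W;qn,r=ik(p,Rm,q);v=(abs(qn-q)/LIM).max();q=qn
            if r>2e-3 or v>1: print('!!',k,r,v)
        print('  ->',p,p-p1,q.round(1))
E
cat > b1.py <<'E'
from b import *
Rg=Rbot(np.array([1.,0,0]),UP,15)@np.diag([-1,-1,1]);g=np.r_[G,.07]
S((g-Rg[:,2]*.11,Rg,4),(g-Rg[:,2]*.006,Rg,5))
E
python3 b1.py
```

```text
6.525 [ 0.2708 -0.3311  0.1771] [151.7199 -68.9338  35.2096] [-99.3385  21.9937 126.9495  68.161   81.4916 -70.0229]
4 x [-0.0163  0.0009  0.0147 -1.3     0.7     3.    ]
  -> [ 0.3086 -0.3398  0.0983] [-0.0001  0.0002 -0.0002] [-93.9  37.3 127.4  82.1  76.4 -74.1]
5 x [ 0.0001  0.0001  0.0208 -0.      0.     -0.    ]
  -> [ 0.4091 -0.3401  0.0715] [-0.0001 -0.0001 -0.0001] [-77.6  43.  120.6  97.4  72.  -72.9]
```

{"api": "play_rows", "payload": {"rows": [-0.0163,0.0009,0.0147,-1.3,0.7,3,-0.0163,0.0009,0.0147,-1.3,0.7,3,-0.0163,0.0009,0.0147,-1.3,0.7,3,-0.0163,0.0009,0.0147,-1.3,0.7,3,0,0,0,0,0,0]}}

```text
t: 7.15
eef_pos: [0.3091, -0.3393, 0.0979]
eef_rot: [-180.0, -74.7, 0.3]
contact_force: [1.3, -0.9, -0.7]
width: 0.998
gripper_force: 0.0
```

```bash
cat > b2.py <<'E'
from b1 import *
im,_=ctrl.get_image('wrist');cv2.imwrite('pics/w2.png',im)
# predicted bottle axis pixels in the wrist view (fisheye)
c=ctrl.calibration('wrist')
for z in(.0,.07,.2):
    Y=c['T'][:3,:3].T@(np.r_[G,z]-c['T'][:3,3]);th=np.arctan2(np.hypot(Y[0],Y[1]),Y[2]);r=c['fx']*th;print(z,c['cx']+r*Y[0]/np.hypot(Y[0],Y[1]),c['cy']+r*Y[1]/np.hypot(Y[0],Y[1]))
E
python3 b2.py
```

```text
7.15 [ 0.3091 -0.3393  0.0979] [-179.956   -74.7091    0.2586] [-93.7658  37.318  127.3613  81.9716  76.3342 -74.2502]
4 x [ 0.0001  0.0002 -0.0001 -0.1     0.1     0.    ]
  -> [ 0.3088 -0.3401  0.0984] [ 0.0001 -0.0001 -0.0001] [-93.9  37.5 127.5  82.4  76.6 -74.6]
5 x [-0.     -0.      0.0208  0.     -0.      0.    ]
  -> [ 0.4094 -0.3403  0.0717] [ 0.0002 -0.0003  0.0001] [-77.6  43.2 120.6  97.8  72.2 -73.5]
0.0 318.22861895525955 266.95788811220996
0.07 318.4761290158362 204.1771000684585
0.2 318.96440639808515 29.573274757538513
```

View pics/w2.png

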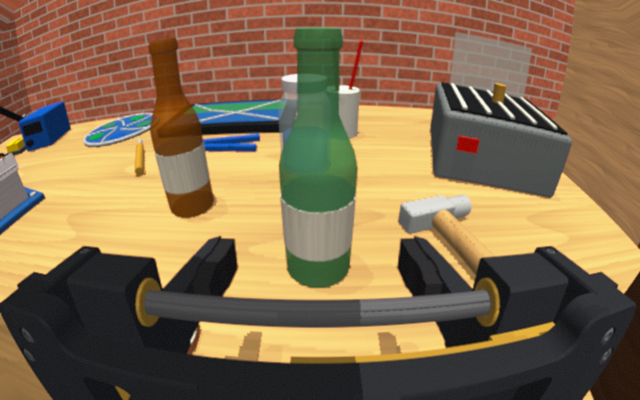

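Bottle axis is at column 318, mouth at row 30, midway between the fingers and as predicted. Going in and gripping.

{"api": "play_rows", "payload": {"rows": [0,0,0.0208,0,0,0,0,0,0.0208,0,0,0,0,0,0.0208,0,0,0,0,0,0.0208,0,0,0,0,0,0.0208,0,0,0,0,0,0,0,0,0]}}

```text
t: 7.95
eef_pos: [0.41, -0.3393, 0.072]
eef_rot: [178.9, -74.7, 1.5]
contact_force: [-1.3, -0.3, -0.7]
width: 0.999
gripper_force: 0.0
```

{"api": "play_rows", "payload": {"rows": [0,0,0,0,0,0,0,0,0,0,0,0,0,0,0,0,0,0,0,0,0,0,0,0,0,0,0,0,0,0], "claw": 0}}

```text
t: 8.57
eef_pos: [0.4098, -0.3394, 0.0714]
eef_rot: [179.2, -74.7, 1.0]
contact_force: [-1.4, 1.5, 3.0]
width: 0.637
gripper_force: 30.0
```

```bash
cat > c.py <<'E'
from path import *
FL=np.diag([-1,-1,1])
p,Rm,o=pose();q0=o['qpos'];print(o['t'],p,o['eef_rot'],q0,o['width'],o['gripper_force'],o['contact_force'])
al=15
Rf=Rbot(-F[:,2],F[:,0],al)@FL
def fin(v,off=.07): return O+F@np.array(v)+F[:,0]*off-Rf[:,2]*.006
qf,r=ik(fin((.03,0,.06)),Rf,[11,28,95,0,57,-155]);print(qf,r)
ql,r=ik(p+[-.06,0.02,.22],Rm,q0);print(ql,r)
qm=ql+(qf-ql)*.5;qm[1]-=12
o,t=rows(q0,[ql,qm,qf],[9,10,10])
for q in t:
    p,Rt=fk(q,K);g=p+.006*Rt[:,2];ax=Rt@FL@(-np.cos(np.radians(al))*np.array([1,0,0])-0*np.array([0,0,1]))-np.sin(np.radians(al))*Rt[:,2]
    B=g-.07*ax;h=hand(q);print(B,ax,h.min(0)[2])
show(o)
E
python3 c.py
```

```text
8.575 [ 0.4098 -0.3394  0.0714] [179.235  -74.6937   1.0062] [-77.4604  42.9571 120.5677  97.4128  71.8495 -73.2573] 0.637158279489398 29.966153874993324 [-1.3811  1.4557  2.9675]
[   9.6305   21.8341   92.7769   -0.       65.3889 -156.2395] 1.0877153170031224e-09
[-86.7315   6.5203 123.8382  80.1147  77.8715 -39.1044] 1.7782135804622552e-10
speed [0.4112 0.3458 0.1143 0.2617 0.047  0.3792] lin 0.029 rot 12.861570666135611
[ 0.4152 -0.3395 -0.    ] [0.0053 0.0035 1.    ] 0.045338939808153386
[ 0.4108 -0.3444  0.0295] [-0.0087  0.0035  1.    ] 0.0741693624946289
[ 0.4062 -0.3473  0.0568] [-0.0191  0.003   0.9998] 0.1009366906221853
[ 0.4001 -0.3483  0.0843] [-0.0261  0.0042  0.9997] 0.12788458530114494
[ 0.3943 -0.3472  0.1104] [-0.0296  0.0037  0.9996] 0.15389433948429534
[ 0.3867 -0.3452  0.1348] [-0.0296  0.0037  0.9996] 0.17828760229155707
[ 0.3798 -0.3413  0.159 ] [-0.0261  0.0049  0.9996] 0.2024846059698075
[ 0.372  -0.3352  0.1801] [-0.0191  0.0038  0.9998] 0.2241763788479424
[ 0.3638 -0.3282  0.2004] [-0.0087  0.0043  1.    ] 0.2449564862600736
[ 0.3554 -0.3202  0.2198] [0.005
[... 1838 characters left out ...]
-2.3, -10.3; 0.014, -0.023, 0.021, 6.1, -1.5, -10.6; 0.017, -0.018, 0.02, 6, -0.9, -10.8; 0.02, -0.013, 0.019, 5.7, -0.3, -11.1; 0.022, -0.008, 0.018, 5.4, 0.2, -11.3; 0.023, -0.003, 0.016, 5.1, 0.5, -11.6; 0.022, 0.003, 0.014, 4.8, 0.9, -11.7; 0.021, 0.008, 0.013, 4.3, 1.1, -11.9; 0.019, 0.013, 0.01, 3.9, 1.2, -12.1; 0.011, 0.008, 0.022, 3.9, 3.3, -10.8; 0.009, 0.011, 0.021, 3.4, 3.3, -11.1; 0.007, 0.014, 0.021, 3.1, 3.4, -11.2; 0.002, 0.016, 0.019, 2.8, 3.5, -11.5; -0.002, 0.018, 0.019, 2.5, 3.4, -11.7; -0.006, 0.018, 0.017, 2.3, 3.4, -11.8; -0.011, 0.019, 0.016, 2.1, 3.4, -12; -0.015, 0.018, 0.014, 1.9, 3.3, -12.1; -0.02, 0.015, 0.012, 1.8, 3.3, -12.3; -0.025, 0.013, 0.01, 1.7, 3.2, -12.3
```

```bash
sed -i 's/fin((.03,0,.06))/fin((.10,0,.12))/; s/qm\[1\]-=12/qm[1]-=17/; s/\[-.06,0.02,.22\]/[-.06,0.02,.27]/; s/\[9,10,10\]/[9,13,13]/' c.py; python3 c.py
```

```text
8.575 [ 0.4098 -0.3394  0.0714] [179.235  -74.6937   1.0062] [-77.4604  42.9571 120.5677  97.4128  71.8495 -73.2573] 0.637158279489398 29.966153874993324 [-1.3811  1.4557  2.9675]
[   3.9775   13.9107   91.5473   -0.       74.542  -161.8925] 1.1257042925897524e-08
[-86.7315   1.0588 120.2504  78.3376  79.5667 -30.0395] 1.27675647831893e-14
speed [0.3068 0.3972 0.0816 0.1966 0.0636 0.3316] lin 0.032 rot 10.041414243023738
[ 0.4152 -0.3395 -0.    ] [0.0053 0.0035 1.    ] 0.045338939808153386
[ 0.4125 -0.3474  0.0344] [-0.0139  0.0035  0.9999] 0.07875607021998234
[ 0.4078 -0.3524  0.069 ] [-0.0279  0.0046  0.9996] 0.11245717456098783
[ 0.4031 -0.3552  0.1023] [-0.0383  0.0036  0.9993] 0.14522869480836412
[ 0.3964 -0.3552  0.1346] [-0.0418  0.0048  0.9991] 0.17730045024092872
[ 0.3898 -0.3521  0.1648] [-0.0418  0.0044  0.9991] 0.20748251805308207
[ 0.3816 -0.347   0.1941] [-0.0366  0.004   0.9993] 0.23714125124116736
[ 0.3736 -0.34    0.2213] [-0.0261  0.0046  0.9996] 0.2648307935658056
[ 0.3642 -0.331   0.2468] [-0.0121  0.0035  0.9999] 0.2911932862324508
[ 0.3555 -0.32    0.2702] [0.00
[... 2420 characters left out ...]
007, 0.01, 3.8, -0.1, -9.2; 0.02, -0.003, 0.009, 3.5, 0.2, -9.3; 0.02, -0, 0.007, 3.4, 0.4, -9.4; 0.02, 0.003, 0.007, 3.1, 0.5, -9.5; 0.018, 0.006, 0.005, 2.9, 0.7, -9.5; 0.017, 0.009, 0.003, 2.6, 0.7, -9.5; 0.015, 0.012, 0.003, 2.5, 0.7, -9.7; 0.007, 0.003, 0.014, 2.4, 2.9, -8.1; 0.006, 0.006, 0.015, 2.2, 3, -8.2; 0.005, 0.007, 0.014, 2, 3, -8.4; 0.003, 0.008, 0.015, 1.7, 3, -8.5; 0.001, 0.009, 0.014, 1.6, 3, -8.7; -0.001, 0.01, 0.013, 1.3, 3.1, -8.7; -0.003, 0.01, 0.014, 1.2, 3, -8.9; -0.005, 0.011, 0.013, 1, 3, -9; -0.007, 0.01, 0.012, 0.9, 3, -9; -0.01, 0.009, 0.012, 0.8, 3, -9.2; -0.013, 0.009, 0.01, 0.6, 2.9, -9.2; -0.014, 0.007, 0.01, 0.6, 3, -9.3; -0.016, 0.006, 0.009, 0.5, 2.9, -9.3
```

{"api": "play_rows", "payload": {"rows": [0.032,0.008,-0.013,0,1.1,0,0.032,0.005,-0.014,0.1,0.8,-0.1,0.031,0.003,-0.013,0.2,0.6,0,0.03,0,-0.014,0.1,0.2,-0.1,0.028,-0.003,-0.013,0.1,0,0,0.027,-0.005,-0.014,0.1,-0.3,0,0.025,-0.007,-0.013,-0.1,-0.6,0,0.023,-0.009,-0.014,-0.1,-0.8,0.1,0.021,-0.011,-0.013,-0.4,-1,0.1,0.005,-0.023,0.015,4.2,-2.3,-8.4,0.009,-0.021,0.014,4.3,-1.9,-8.6,0.012,-0.019,0.014,4.2,-1.5,-8.7,0.014,-0.016,0.013,4.2,-1,-8.9,0.017,-0.013,0.012,4.1,-0.7,-9,0.018,-0.01,0.012,3.9,-0.4,-9,0.019,-0.007,0.01,3.8,-0.1,-9.2,0.02,-0.003,0.009,3.5,0.2,-9.3,0.02,0,0.007,3.4,0.4,-9.4]}}

```text
t: 10.82
eef_pos: [0.4291, -0.1172, 0.3589]
eef_rot: [132.6, -16.9, 105.7]
contact_force: [0.6, -1.0, -3.7]
width: 0.646
gripper_force: 30.0
```

{"api": "play_rows", "payload": {"rows": [0.02,0.003,0.007,3.1,0.5,-9.5,0.018,0.006,0.005,2.9,0.7,-9.5,0.017,0.009,0.003,2.6,0.7,-9.5,0.015,0.012,0.003,2.5,0.7,-9.7,0.007,0.003,0.014,2.4,2.9,-8.1,0.006,0.006,0.015,2.2,3,-8.2,0.005,0.007,0.014,2,3,-8.4,0.003,0.008,0.015,1.7,3,-8.5,0.001,0.009,0.014,1.6,3,-8.7,-0.001,0.01,0.013,1.3,3.1,-8.7,-0.003,0.01,0.014,1.2,3,-8.9,-0.005,0.011,0.013,1,3,-9,-0.007,0.01,0.012,0.9,3,-9,-0.01,0.009,0.012,0.8,3,-9.2,-0.013,0.009,0.01,0.6,2.9,-9.2,-0.014,0.007,0.01,0.6,3,-9.3,-0.016,0.006,0.009,0.5,2.9,-9.3,0,0,0,0,0,0]}}

```text
t: 13.08
eef_pos: [0.4681, 0.1497, 0.2594]
eef_rot: [179.8, -0.1, -104.1]
contact_force: [-0.8, 0.1, -2.9]
width: 0.642
gripper_force: 30.0
```

```bash
cat > d.py <<'E'
from b import *
al=15;FL=np.diag([-1,-1,1]);Rf=Rbot(-F[:,2],F[:,0],al)@FL
def fin(v,off=.07): return O+F@np.array(v)+F[:,0]*off-Rf[:,2]*.006
p,Rm,o=pose();print('cutter-frame grasp',F.T@(p+.006*Rm[:,2]-O),'Rerr',R.from_matrix(Rm.T@Rf).as_rotvec(degrees=True),o['width'],o['gripper_force'],o['contact_force'])
E
cat > d1.py <<'E'
from d import *
S((fin((.03,0,.02)),Rf,9),(fin((.012,0,.004)),Rf,5))
im,P=cloud('side');cv2.imwrite('pics/s2.png',cv2.resize(im[100:400,0:400],None,fx=2,fy=2))
E
python3 d1.py
```

```text
cutter-frame grasp [ 0.1693 -0.001   0.1186] Rerr [ 0.1516 -0.0502  0.0645] 0.6423750062146246 30.01427136361599 [-0.835   0.1443 -2.8875]
13.075 [0.4681 0.1497 0.2594] [ 179.8484   -0.0501 -104.0654] [   4.0505   13.9676   91.7105   -0.0005   74.4816 -161.8839]
9 x [-0.0046 -0.0001  0.0126  0.     -0.      0.    ]
  -> [0.4787 0.1897 0.1459] [-0.0005  0.     -0.0003] [   8.6   24.    96.2    0.    60.  -157.4]
5 x [-0.0027 -0.0001  0.004   0.     -0.      0.    ]
  -> [0.4824 0.2026 0.1259] [-0.      0.0001 -0.0002] [   9.9   26.5   95.8    0.    57.9 -156. ]
```

View pics/s2.png

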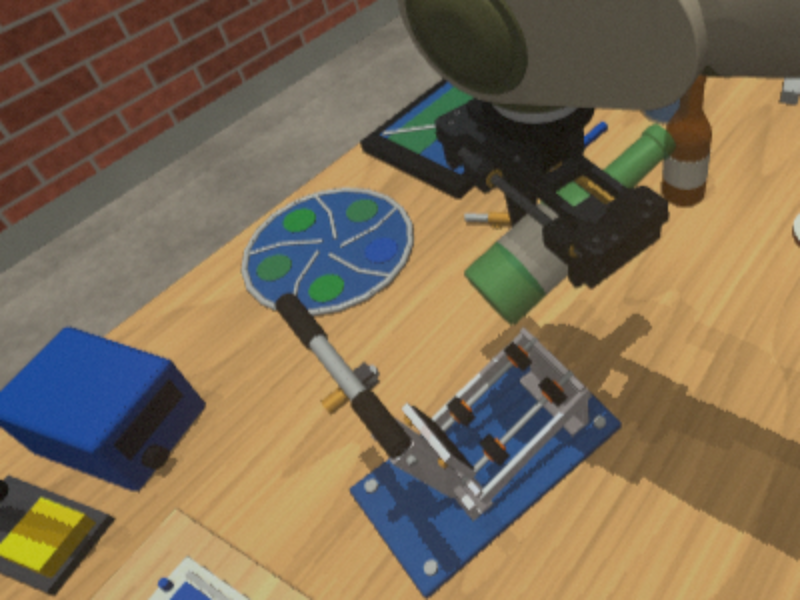

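The bottle is held level with the bed, neck to the front (base at px (495,290) of the crop), and clear of the red arm. Lowering it.

{"api": "play_rows", "payload": {"rows": [-0.0046,-0.0001,0.0126,0,0,0,-0.0046,-0.0001,0.0126,0,0,0,-0.0046,-0.0001,0.0126,0,0,0,-0.0046,-0.0001,0.0126,0,0,0,-0.0046,-0.0001,0.0126,0,0,0,-0.0046,-0.0001,0.0126,0,0,0,-0.0046,-0.0001,0.0126,0,0,0,-0.0046,-0.0001,0.0126,0,0,0,-0.0046,-0.0001,0.0126,0,0,0,-0.0027,-0.0001,0.004,0,0,0,-0.0027,-0.0001,0.004,0,0,0,-0.0027,-0.0001,0.004,0,0,0,-0.0027,-0.0001,0.004,0,0,0,-0.0027,-0.0001,0.004,0,0,0,0,0,0,0,0,0]}}

```text
t: 15.0
eef_pos: [0.4834, 0.2016, 0.1269]
eef_rot: [180.0, -0.0, -104.2]
contact_force: [-0.0, -0.5, -3.7]
width: 0.641
gripper_force: 30.0
```

```bash
cat > d2.py <<'E'
from d import *
S((fin((.012,0,.0)),Rf,4),(fin((0,0,.0)),Rf,8))
im,P=cloud('side');cv2.imwrite('pics/s3.png',cv2.resize(im[200:400,120:380],None,fx=3,fy=3))
E
python3 d2.py
```

```text
cutter-frame grasp [0.0828 0.0012 0.0046] Rerr [ 0.0225 -0.0316 -0.0244] 0.6408397021871413 30.01531630754471 [-0.0379 -0.4819 -3.7085]
15.0 [0.4834 0.2016 0.1269] [ 179.9775   -0.0316 -104.1544] [   9.8205   26.3975   95.7718   -0.0232   57.8641 -156.0127]
4 x [ 0.0001  0.0003  0.0012  0.     -0.     -0.    ]
  -> [0.4821 0.2015 0.1221] [-0.      0.     -0.0001] [   9.8   26.7   96.2   -0.    57.2 -156. ]
8 x [-0.0014 -0.      0.0004  0.     -0.     -0.    ]
  -> [0.4849 0.2124 0.1189] [-0.0001 -0.0003 -0.0002] [  11.    27.7   95.2   -0.    57.2 -154.9]
```

View pics/s3.png

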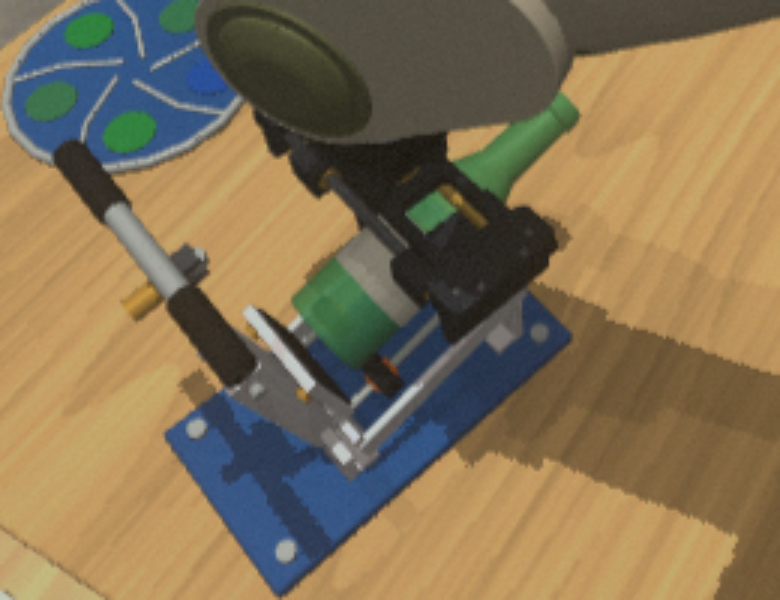

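Bottle base (345,310) sits just in front of the stop plate and between the rollers. Lowering by small steps while watching the force.

{"api": "play_rows", "payload": {"rows": [0,0.0003,0.001,0,0,0,0,0.0003,0.001,0,0,0,0,0.0003,0.001,0,0,0,0,0,0,0,0,0]}}

```text
t: 15.55
eef_pos: [0.4826, 0.2017, 0.1242]
eef_rot: [180.0, -0.0, -104.2]
contact_force: [0.3, -0.2, -3.9]
width: 0.642
gripper_force: 30.0
```

{"api": "play_rows", "payload": {"rows": [0,0,0.001,0,0,0,0,0,0,0,0,0,0,0,0,0,0,0]}}

```text
t: 15.92
eef_pos: [0.4827, 0.2017, 0.1232]
eef_rot: [-180.0, -0.0, -104.2]
contact_force: [-0.6, -0.5, -3.9]
width: 0.645
gripper_force: 30.0
```

```bash
python3 d.py
```

```text
cutter-frame grasp [0.0819 0.0004 0.0011] Rerr [-0.006  -0.0184 -0.0363] 0.6446051525326104 30.01532882452011 [-0.6062 -0.4626 -3.9108]
```

{"api": "play_rows", "payload": {"rows": [0,0,0.001,0,0,0,0,0,0,0,0,0,0,0,0,0,0,0]}}

```text
t: 16.3
eef_pos: [0.4828, 0.2017, 0.1224]
eef_rot: [-180.0, -0.0, -104.2]
contact_force: [1.4, -1.1, 0.0]
width: 0.643
gripper_force: 30.0
```

{"api": "play_rows", "payload": {"rows": [0,0,0.001,0,0,0,0,0,0,0,0,0,0,0,0,0,0,0]}}

```text
t: 16.68
eef_pos: [0.4831, 0.2015, 0.1221]
eef_rot: [-179.9, -0.0, -104.1]
contact_force: [-1.6, -3.0, 6.3]
width: 0.642
gripper_force: 29.9
```

{"api": "play_rows", "payload": {"rows": [0,0,-0.0006,0,0,0,-0.0014,0,0.0004,0,0,0,-0.0014,0,0.0004,0,0,0,-0.0014,0,0.0004,0,0,0,-0.0014,0,0.0004,0,0,0,-0.0014,0,0.0004,0,0,0,-0.0014,0,0.0004,0,0,0,0,0,0,0,0,0]}}

```text
t: 17.68
eef_pos: [0.485, 0.2098, 0.1199]
eef_rot: [-179.9, -0.0, -104.1]
contact_force: [-0.4, -3.5, 6.5]
width: 0.644
gripper_force: 29.9
```

{"api": "play_rows", "payload": {"rows": [-0.001,0,0.0003,0,0,0,0,0,0,0,0,0]}}

```text
t: 17.92
eef_pos: [0.4853, 0.2107, 0.1197]
eef_rot: [-179.9, -0.0, -104.2]
contact_force: [-1.3, -4.1, 7.4]
width: 0.647
gripper_force: 29.9
```

{"api": "play_rows", "payload": {"rows": [-0.001,0,0.0003,0,0,0,0,0,0,0,0,0]}}

```text
t: 18.18
eef_pos: [0.4855, 0.2117, 0.1194]
eef_rot: [-179.9, -0.0, -104.1]
contact_force: [-0.6, -4.5, 7.5]
width: 0.641
gripper_force: 29.9
```

```bash
python3 d.py
```

```text
cutter-frame grasp [0.0709 0.0008 0.    ] Rerr [-0.0653 -0.0281 -0.0171] 0.6410765181523601 29.940163493156433 [-0.5845 -4.5379  7.5098]
```

{"api": "play_rows", "payload": {"rows": [-0.001,0,0.0003,0,0,0,0,0,0,0,0,0]}}

```text
t: 18.42
eef_pos: [0.4858, 0.2126, 0.1191]
eef_rot: [-179.9, -0.0, -104.1]
contact_force: [-0.8, -4.4, 7.6]
width: 0.644
gripper_force: 29.9
```

{"api": "play_rows", "payload": {"rows": [-0.001,0,0.0003,0,0,0,0,0,0,0,0,0]}}

```text
t: 18.68
eef_pos: [0.486, 0.2137, 0.1188]
eef_rot: [-179.9, -0.0, -104.2]
contact_force: [-1.0, -4.8, 7.7]
width: 0.644
gripper_force: 29.9
```

{"api": "play_rows", "payload": {"rows": [-0.001,0,0.0003,0,0,0,0,0,0,0,0,0]}}

```text
t: 18.92
eef_pos: [0.4862, 0.2139, 0.1186]
eef_rot: [-179.9, -0.1, -104.1]
contact_force: [-1.6, -9.9, 9.9]
width: 0.644
gripper_force: 29.9
```

{"api": "play_rows", "payload": {"rows": [-0.0008,0,0.0002,0,0,0,0,0,0,0,0,0]}}

```text
t: 19.18
eef_pos: [0.4863, 0.214, 0.1186]
eef_rot: [-180.0, -0.2, -104.1]
contact_force: [-4.1, -15.0, 13.6]
width: 0.64
gripper_force: 29.9
```

```bash
python3 d.py
```

```text
cutter-frame grasp [ 0.0684  0.001  -0.0002] Rerr [-0.0474 -0.2171  0.0247] 0.6402956636345202 29.94196280837059 [ -4.0879 -14.9823  13.6277]
```

{"api": "play_rows", "payload": {"rows": [0,0,0,0,0,0,0,0,0,0,0,0,0,0,0,0,0,0,0,0,0,0,0,0,0,0,0,0,0,0], "claw": 1}}

```text
t: 19.8
eef_pos: [0.4861, 0.2156, 0.1176]
eef_rot: [180.0, -0.0, -104.2]
contact_force: [0.1, -0.6, 0.9]
width: 1.001
gripper_force: 0.0
```

{"api": "play_rows", "payload": {"rows": [0,0,-0.005,0,0,0,0,0,-0.015,0,0,0,0,0,-0.02,0,0,0,0,0,-0.03,0,0,0,0,0,-0.03,0,0,0,0,0,-0.03,0,0,0,0,0,-0.03,0,0,0,0.02,0,-0.03,0,0,0,0.02,0,-0.03,0,0,0,0.02,0,-0.03,0,0,0,0,0,0,0,0,0]}}

```text
t: 21.18
eef_pos: [0.4715, 0.1568, 0.3705]
eef_rot: [-179.7, 0.1, -104.2]
contact_force: [0.2, -0.4, 0.4]
width: 0.999
gripper_force: 0.0
```

```bash
cat > e.py <<'E'
from path import *
im,P=cloud('side');cv2.imwrite('pics/s4.png',cv2.resize(im[200:400,120:380],None,fx=3,fy=3))
q0=ctrl.observe()['qpos'];print(ctrl.observe()['t'],q0,pose()[0])
# crossbar grasp options: tool z tilted be from -cz towards -cx; closing along x-z plane
be=np.radians(25)
for q in(1.43,.7,0):
  for side in(1,-1):
    for s in(1,-1):
      z=-np.cos(be)*F[:,2]-np.sin(be)*F[:,0];x=s*F[:,1];Rc=mk(x,z)
      g=O+F@bar(q,.054*side);sol=set()
      for i in range(4):
        j,r=ik(g-.006*z,Rc,q0+np.random.default_rng(i).normal(0,25,6))
        if r<2e-3: sol.add(tuple(int(v) for v in j.round()))
      print(q,side,s,sol)
E
python3 e.py
```

```text
21.225 [   4.9269   11.2045   78.9892   -0.0084   89.687  -160.8631] [0.4713 0.1573 0.3686]
1.43 1 1 set()
1.43 1 -1 {(16, 30, 67, 9, 78, -62)}
1.43 -1 1 set()
1.43 -1 -1 {(22, 20, 82, 9, 72, -57)}
0.7 1 1 set()
0.7 1 -1 {(8, 24, 80, 10, 72, -71)}
0.7 -1 1 set()
0.7 -1 -1 {(13, 13, 95, 10, 68, -66)}
0 1 1 set()
0 1 -1 {(3, 25, 90, 11, 62, -78)}
0 -1 1 set()
0 -1 -1 {(7, 14, 105, 11, 57, -75)}
```

View pics/s4.png

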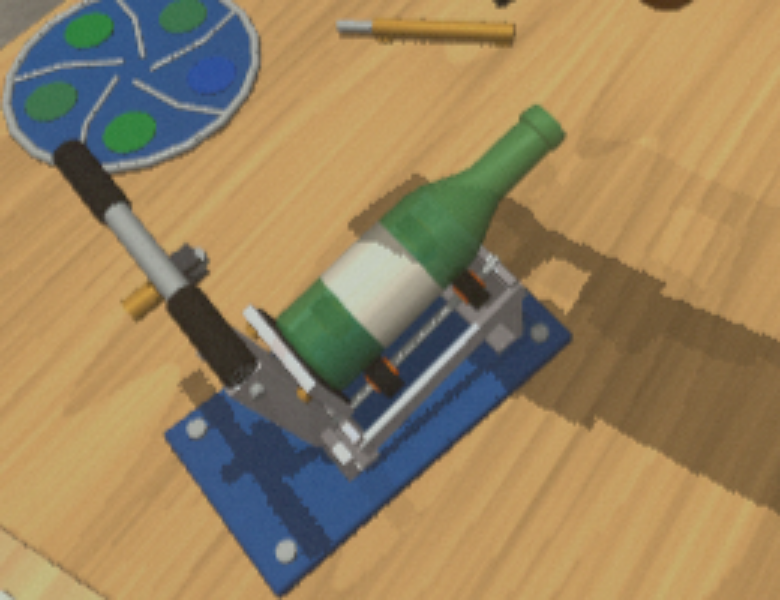

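The bottle lies home on the rollers, base against the stop (about (285,350)) and neck out at (540,125). The red arm is still up, so the crossbar's near sleeve is next.

```bash
cat > e1.py <<'E'
from path import *
be=np.radians(25);tz=-np.cos(be)*F[:,2]-np.sin(be)*F[:,0];Rc=mk(-F[:,1],tz)
def cb(q,back=0): return O+F@bar(q,-.054)-(.006+back)*tz
if __name__=='__main__':
    q0=ctrl.observe()['qpos']
    qp,r=ik(cb(1.43,.09),Rc,[22,20,82,9,72,-57]);print(qp,r,cb(1.43))
    o,t=rows(q0,[qp],[14]);print(min(hand(q)[:,2].min() for q in t));show(o)
E
python3 e1.py
```

```text
[ 20.1802  16.3391  74.315    8.2964  83.7356 -56.1919] 9.43689570931383e-15 [0.4617 0.3414 0.2708]
speed [0.096  0.0426 0.0292 0.0422 0.0323 0.4803] lin 0.012 rot 6.549809157525126
0.32384861199225734
-0.012, 0.002, 0.001, 0.1, -0.7, 6.4; -0.011, 0.003, 0.001, 0, -0.7, 6.4; -0.01, 0.006, 0.001, -0.1, -0.7, 6.4; -0.01, 0.006, 0.001, -0.1, -0.7, 6.4; -0.009, 0.008, 0.001, -0.3, -0.7, 6.4; -0.008, 0.009, 0.001, -0.4, -0.6, 6.4; -0.007, 0.01, 0.002, -0.5, -0.5, 6.5; -0.005, 0.011, 0.001, -0.6, -0.5, 6.4; -0.004, 0.012, 0.002, -0.6, -0.4, 6.4; -0.002, 0.012, 0.002, -0.6, -0.2, 6.5; -0.001, 0.012, 0.002, -0.7, -0.2, 6.4; 0.002, 0.012, 0.002, -0.8, -0.1, 6.5; 0.003, 0.012, 0.002, -0.7, 0, 6.4; 0.004, 0.012, 0.003, -0.7, 0.2, 6.5
```

{"api": "play_rows", "payload": {"rows": [-0.012,0.002,0.001,0.1,-0.7,6.4,-0.011,0.003,0.001,0,-0.7,6.4,-0.01,0.006,0.001,-0.1,-0.7,6.4,-0.01,0.006,0.001,-0.1,-0.7,6.4,-0.009,0.008,0.001,-0.3,-0.7,6.4,-0.008,0.009,0.001,-0.4,-0.6,6.4,-0.007,0.01,0.002,-0.5,-0.5,6.5,-0.005,0.011,0.001,-0.6,-0.5,6.4,-0.004,0.012,0.002,-0.6,-0.4,6.4,-0.002,0.012,0.002,-0.6,-0.2,6.5,-0.001,0.012,0.002,-0.7,-0.2,6.4,0.002,0.012,0.002,-0.8,-0.1,6.5,0.003,0.012,0.002,-0.7,0,6.4,0.004,0.012,0.003,-0.7,0.2,6.5,0,0,0,0,0,0], "claw": 0.7}}

```text
t: 23.1
eef_pos: [0.4574, 0.3275, 0.3569]
eef_rot: [170.1, -0.2, 166.1]
contact_force: [0.6, -0.4, -0.4]
width: 0.697
gripper_force: 0.0
```

```bash
cat > e2.py <<'E'
from b import *
from e1 import *
S((cb(1.43),Rc,8))
im,_=ctrl.get_image('wrist');cv2.imwrite('pics/w3.png',im)
E
python3 e2.py
```

```text
23.1 [0.4574 0.3275 0.3569] [170.123   -0.2497 166.066 ] [ 20.2983  16.5565  74.3932   8.3432  83.7272 -56.2732]
8 x [-0.0001 -0.0001  0.0109 -0.     -0.      0.    ]
  -> [0.4612 0.3411 0.2708] [-0.0005 -0.0003 -0.    ] [ 21.5  20.4  81.9   8.6  72.4 -56.7]
```

View pics/w3.png

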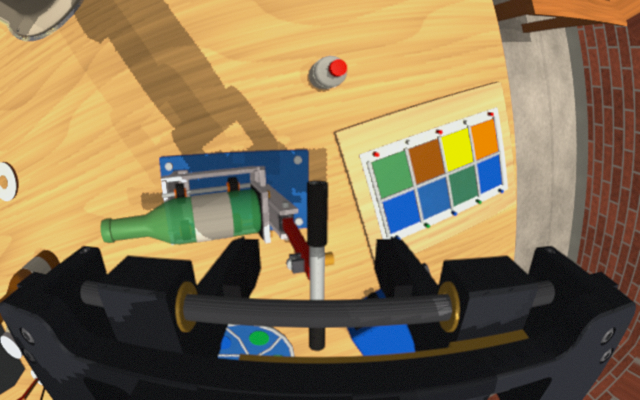

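Wrist view: near sleeve spans (317,185)–(317,245), the silver bar below it. Checking the model's projection there before descending.

```bash
python3 - <<'E'
from e1 import *
c=ctrl.calibration('wrist');p,Rm,o=pose()
def pr(X):
    Y=c['T'][:3,:3].T@(X-c['T'][:3,3]);s=np.hypot(Y[0],Y[1]);r=c['fx']*np.arctan2(s,Y[2]);return np.array([c['cx']+r*Y[0]/s,c['cy']+r*Y[1]/s])
for y in(-.078,-.054,-.03,.03,.078): print(y,pr(O+F@bar(1.43,y)))
for d in(.006,.05,.096): print('axis',d,pr(p+Rm[:,2]*d))
E
```

```text
-0.078 [316.1622 179.4871]
-0.054 [316.1428 211.0858]
-0.03 [316.1308 240.5507]
0.03 [316.1253 303.576 ]
0.078 [316.1364 343.3944]
axis 0.006 [315.8632 271.6735]
axis 0.05 [316.0535 234.2173]
axis 0.096 [316.1867 208.9711]
```

Matches within a few pixels. Descend and grip.

{"api": "play_rows", "payload": {"rows": [0,0,0.0109,0,0,0,0,0,0.0109,0,0,0,0,0,0.0109,0,0,0,0,0,0.0109,0,0,0,0,0,0.0109,0,0,0,0,0,0.0109,0,0,0,0,0,0.0109,0,0,0,0,0,0.0109,0,0,0,0,0,0,0,0,0]}}

```text
t: 24.28
eef_pos: [0.4613, 0.3413, 0.2714]
eef_rot: [170.1, -0.2, 165.9]
contact_force: [0.7, 0.9, -0.2]
width: 0.701
gripper_force: 0.0
```

{"api": "play_rows", "payload": {"rows": [0,0,0,0,0,0,0,0,0,0,0,0,0,0,0,0,0,0,0,0,0,0,0,0,0,0,0,0,0,0,0,0,0,0,0,0], "claw": 0}}

```text
t: 25.02
eef_pos: [0.4615, 0.3413, 0.2723]
eef_rot: [170.0, -0.1, 165.9]
contact_force: [0.4, 0.1, -0.2]
width: 0.167
gripper_force: 29.9
```

```bash
cat > f.py <<'E'
from e1 import *
import sys
p,Rm,o=pose();g=F.T@(p+.006*Rm[:,2]-O);v=g-[-.025,0,.049]
print(o['t'],'g',g,'r',np.hypot(v[0],v[2]),'q',np.arctan2(v[2],v[0]),'F(cutter)',F.T@o['contact_force'],o['width'],o['gripper_force'])
print('Rerr',R.from_matrix(Rm.T@Rc).as_rotvec(degrees=True))
q=float(sys.argv[1]);e=float(sys.argv[2]);n=int(sys.argv[3])  # from, to, rows: ideal arc
P=[cb(a) for a in np.linspace(q,e,n+1)]
print(', '.join('0, %.4f, %.4f, 0, 0, 0'%tuple((Rc.T@d)[1:]) for d in np.diff(P,axis=0)))
E
python3 f.py 1.43 .9 12
```

```text
25.025 g [-0.0062 -0.0542  0.1791] r 0.13141808655998116 q 1.4274814377782004 F(cutter) [-0.2257  0.3741 -0.1688] 0.1672997456227259 29.930979162454605
Rerr [-0.0482 -0.1537  0.026 ]
0, -0.0055, -0.0016, 0, 0, 0, 0, -0.0056, -0.0013, 0, 0, 0, 0, -0.0056, -0.0011, 0, 0, 0, 0, -0.0057, -0.0008, 0, 0, 0, 0, -0.0057, -0.0006, 0, 0, 0, 0, -0.0057, -0.0003, 0, 0, 0, 0, -0.0057, -0.0000, 0, 0, 0, 0, -0.0057, 0.0002, 0, 0, 0, 0, -0.0057, 0.0005, 0, 0, 0, 0, -0.0057, 0.0007, 0, 0, 0, 0, -0.0057, 0.0010, 0, 0, 0, 0, -0.0056, 0.0012, 0, 0, 0
```

{"api": "play_rows", "payload": {"rows": [0,-0.0055,-0.0016,0,0,0,0,-0.0056,-0.0013,0,0,0,0,-0.0056,-0.0011,0,0,0,0,-0.0057,-0.0008,0,0,0,0,-0.0057,-0.0006,0,0,0]}}

```text
t: 25.65
eef_pos: [0.4541, 0.3131, 0.272]
eef_rot: [170.1, -0.2, 165.9]
contact_force: [3.8, 3.7, -11.7]
width: 0.162
gripper_force: 30.8
```

{"api": "play_rows", "payload": {"rows": [0,-0.0057,-0.0003,0,0,0,0,-0.0057,0,0,0,0,0,-0.0057,0.0002,0,0,0,0,-0.0057,0.0005,0,0,0,0,-0.0057,0.0007,0,0,0,0,-0.0057,0.001,0,0,0,0,-0.0056,0.0012,0,0,0,0,0,0,0,0,0]}}

```text
t: 26.65
eef_pos: [0.4447, 0.2757, 0.263]
eef_rot: [170.1, -0.2, 165.9]
contact_force: [-5.4, 1.8, 1.5]
width: 0.169
gripper_force: 30.1
```

```bash
python3 f.py .9 .4 12
```

```text
26.65 g [ 0.0568 -0.0544  0.1526] r 0.1319649731811005 q 0.9025682291074596 F(cutter) [-0.005  -5.6785  1.5288] 0.16870584934735317 30.063788518309593
Rerr [-0.0729 -0.1734  0.0211]
0, -0.0052, 0.0014, 0, 0, 0, 0, -0.0052, 0.0016, 0, 0, 0, 0, -0.0051, 0.0018, 0, 0, 0, 0, -0.0050, 0.0020, 0, 0, 0, 0, -0.0049, 0.0022, 0, 0, 0, 0, -0.0048, 0.0024, 0, 0, 0, 0, -0.0047, 0.0026, 0, 0, 0, 0, -0.0046, 0.0028, 0, 0, 0, 0, -0.0045, 0.0030, 0, 0, 0, 0, -0.0044, 0.0032, 0, 0, 0, 0, -0.0042, 0.0034, 0, 0, 0, 0, -0.0041, 0.0035, 0, 0, 0
```

{"api": "play_rows", "payload": {"rows": [0,-0.0052,0.0014,0,0,0,0,-0.0052,0.0016,0,0,0,0,-0.0051,0.0018,0,0,0,0,-0.005,0.002,0,0,0,0,-0.0049,0.0022,0,0,0,0,-0.0048,0.0024,0,0,0,0,-0.0047,0.0026,0,0,0,0,-0.0046,0.0028,0,0,0,0,-0.0045,0.003,0,0,0,0,-0.0044,0.0032,0,0,0,0,-0.0042,0.0034,0,0,0,0,-0.0041,0.0035,0,0,0,0,0,0,0,0,0]}}

```text
t: 28.28
eef_pos: [0.4325, 0.2269, 0.2233]
eef_rot: [170.1, -0.2, 165.9]
contact_force: [-2.7, 3.3, -2.3]
width: 0.17
gripper_force: 30.0
```

```bash
python3 f.py .4 .0 14
```

```text
28.275 g [ 0.0951 -0.0544  0.1012] r 0.1309346884099768 q 0.4099042085722625 F(cutter) [-3.0617 -3.4214 -1.5246] 0.1695730618819235 30.042902380228043
Rerr [-0.0658 -0.1866  0.0186]
0, -0.0027, 0.0025, 0, 0, 0, 0, -0.0026, 0.0026, 0, 0, 0, 0, -0.0026, 0.0027, 0, 0, 0, 0, -0.0025, 0.0028, 0, 0, 0, 0, -0.0024, 0.0028, 0, 0, 0, 0, -0.0023, 0.0029, 0, 0, 0, 0, -0.0022, 0.0030, 0, 0, 0, 0, -0.0022, 0.0030, 0, 0, 0, 0, -0.0021, 0.0031, 0, 0, 0, 0, -0.0020, 0.0031, 0, 0, 0, 0, -0.0019, 0.0032, 0, 0, 0, 0, -0.0018, 0.0032, 0, 0, 0, 0, -0.0017, 0.0033, 0, 0, 0, 0, -0.0016, 0.0033, 0, 0, 0
```

{"api": "play_rows", "payload": {"rows": [0,-0.0027,0.0025,0,0,0,0,-0.0026,0.0026,0,0,0,0,-0.0026,0.0027,0,0,0,0,-0.0025,0.0028,0,0,0,0,-0.0024,0.0028,0,0,0,0,-0.0023,0.0029,0,0,0,0,-0.0022,0.003,0,0,0,0,-0.0022,0.003,0,0,0,0,-0.0021,0.0031,0,0,0,0,-0.002,0.0031,0,0,0,0,-0.0019,0.0032,0,0,0,0,0,0,0,0,0]}}

```text
t: 29.78
eef_pos: [0.4277, 0.2077, 0.1874]
eef_rot: [170.1, -0.2, 165.9]
contact_force: [-2.9, 2.2, -0.2]
width: 0.17
gripper_force: 30.0
```

```bash
python3 f.py .086 .0 8
```

```text
29.775 g [ 0.1049 -0.0543  0.0615] r 0.13051236444773784 q 0.0955819824850957 F(cutter) [-1.4471 -3.3841  0.1298] 0.1695969912309581 30.018094405531883
Rerr [-0.0813 -0.1731  0.021 ]
0, -0.0007, 0.0012, 0, 0, 0, 0, -0.0007, 0.0012, 0, 0, 0, 0, -0.0007, 0.0012, 0, 0, 0, 0, -0.0007, 0.0012, 0, 0, 0, 0, -0.0006, 0.0012, 0, 0, 0, 0, -0.0006, 0.0013, 0, 0, 0, 0, -0.0006, 0.0013, 0, 0, 0, 0, -0.0006, 0.0013, 0, 0, 0
```

{"api": "play_rows", "payload": {"rows": [0,-0.0007,0.0012,0,0,0,0,-0.0007,0.0012,0,0,0,0,-0.0007,0.0012,0,0,0,0,-0.0007,0.0012,0,0,0,0,0,0,0,0,0]}}

```text
t: 30.4
eef_pos: [0.4273, 0.2061, 0.1823]
eef_rot: [170.0, -0.1, 165.9]
contact_force: [-2.0, 2.7, -1.4]
width: 0.17
gripper_force: 30.0
```

{"api": "play_rows", "payload": {"rows": [0,-0.0006,0.0012,0,0,0,0,-0.0006,0.0012,0,0,0,0,0,0,0,0,0]}}

```text
t: 30.78
eef_pos: [0.4271, 0.2053, 0.1798]
eef_rot: [170.1, -0.1, 165.9]
contact_force: [-1.4, 4.1, -0.8]
width: 0.17
gripper_force: 30.0
```

{"api": "play_rows", "payload": {"rows": [0,-0.0006,0.0013,0,0,0,0,0,0,0,0,0]}}

```text
t: 31.02
eef_pos: [0.4271, 0.2049, 0.1786]
eef_rot: [170.0, -0.1, 165.9]
contact_force: [-2.4, 3.9, 1.8]
width: 0.167
gripper_force: 30.0
```

```bash
python3 f.py .0 -.05 5
```

```text
31.025 g [ 0.1054 -0.0543  0.0522] r 0.13040349824624084 q 0.02455221530197931 F(cutter) [-2.6534 -3.3092  2.6113] 0.16688486724287316 30.02906072884798
Rerr [-0.0468 -0.1459  0.0278]
0, -0.0005, 0.0012, 0, 0, 0, 0, -0.0005, 0.0012, 0, 0, 0, 0, -0.0005, 0.0012, 0, 0, 0, 0, -0.0005, 0.0012, 0, 0, 0, 0, -0.0005, 0.0012, 0, 0, 0
```

Force is just starting to turn upward; a little at a time to confirm contact.

{"api": "play_rows", "payload": {"rows": [0,-0.0005,0.0012,0,0,0,0,0,0,0,0,0]}}

```text
t: 31.28
eef_pos: [0.4271, 0.2048, 0.178]
eef_rot: [170.0, -0.1, 165.9]
contact_force: [-5.6, 4.1, 8.7]
width: 0.174
gripper_force: 30.2
```

{"api": "play_rows", "payload": {"rows": [0,-0.0003,0.0008,0,0,0,0,0,0,0,0,0]}}

```text
t: 31.52
eef_pos: [0.4271, 0.2048, 0.1777]
eef_rot: [170.0, -0.1, 165.9]
contact_force: [-8.2, 2.4, 13.3]
width: 0.171
gripper_force: 30.2
```

```bash
cat > v.py <<'E'
from h import *
im,P=cloud('side');cv2.imwrite('pics/s5.png',cv2.resize(im[200:400,120:380],None,fx=3,fy=3))
E
python3 f.py 0 -.05 5
```

```text
31.525 g [ 0.1053 -0.0542  0.0513] r 0.13029819401965495 q 0.0173865897586177 F(cutter) [ 3.1484 -8.541  12.887 ] 0.17057379536045375 30.174272619187832
Rerr [ 0.0052 -0.0979  0.0555]
0, -0.0005, 0.0012, 0, 0, 0, 0, -0.0005, 0.0012, 0, 0, 0, 0, -0.0005, 0.0012, 0, 0, 0, 0, -0.0005, 0.0012, 0, 0, 0, 0, -0.0005, 0.0012, 0, 0, 0
```

Firm contact at q ≈ 0.017: the wheel is on the glass. Ease off the press, open, and back away.

{"api": "play_rows", "payload": {"rows": [0,0.0005,-0.0013,0,0,0,0,0,0,0,0,0]}}

```text
t: 31.78
eef_pos: [0.4271, 0.2049, 0.1783]
eef_rot: [170.0, -0.1, 165.9]
contact_force: [-5.0, 4.0, 5.9]
width: 0.17
gripper_force: 30.1
```

{"api": "play_rows", "payload": {"rows": [0,0,0,0,0,0,0,0,0,0,0,0,0,0,0,0,0,0,0,0,0,0,0,0], "claw": 0.7}}

```text
t: 32.28
eef_pos: [0.4271, 0.2047, 0.1777]
eef_rot: [170.1, -0.1, 165.9]
contact_force: [-0.6, -0.3, 0.0]
width: 0.6
gripper_force: 0.0
```

{"api": "play_rows", "payload": {"rows": [0,0,-0.005,0,0,0,0,0,-0.015,0,0,0,0,0,-0.02,0,0,0,0,0,-0.03,0,0,0,0,0,-0.03,0,0,0,0,0,-0.03,0,0,0,0,0,-0.03,0,0,0,0,0,0,0,0,0]}}

```text
t: 33.28
eef_pos: [0.4211, 0.1777, 0.3372]
eef_rot: [170.0, 0.1, 165.9]
contact_force: [0.1, -0.3, 0.6]
width: 0.702
gripper_force: 0.0
```

```bash
python3 v.py; python3 st.py
```

```text
33.325 [0.4207 0.1778 0.3356] [170.0351  -0.0827 165.9075] [  3.3111   3.7353  92.8316   9.659   80.6359 -73.9313] [ 0.0918 -0.045  -1.0637] 0.6995203363456721 0.0
```

View pics/s5.png

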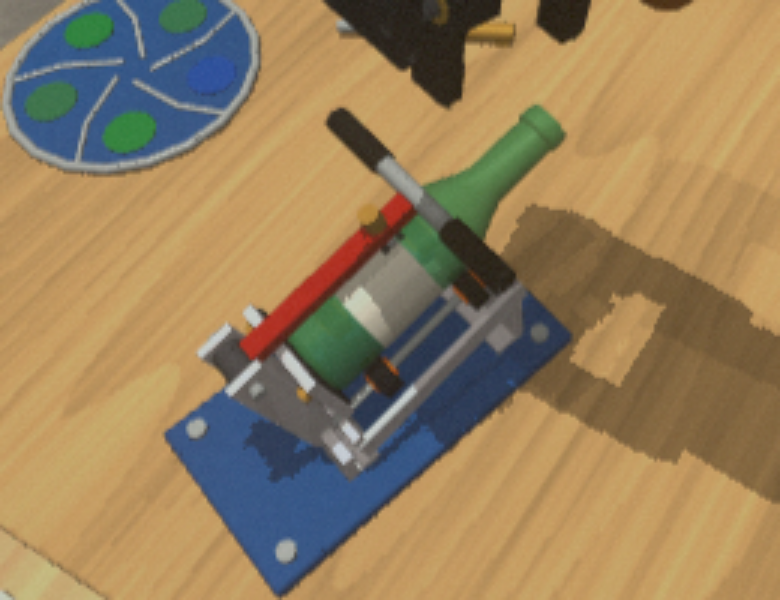

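The scoring arm lies along the bottle, from about (250,345) to its crossbar at (420,200). The bottle hasn't moved from the stop and the gripper is clear, so I'm handing in.

```bash
python3 -c "
from plant import ctrl
print(ctrl.sign_off())"
```

```text
the job is handed in; nothing more can be done
None
```

The green bottle is lying on the rollers against the back stop with its neck over the open front, released. The scoring arm was brought down in the gripper until its wheel touched the glass, then let go. The job was handed in at about 33 s; sign-off gave no verdict.

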